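Open the bead crock and stir the glazed beads

TASK

Take the cranked steel paddle from its stand, lever the crock's lid open well past upright with the paddle's thin foot (touch lid, crock and beads with the paddle only) and stir the beads one full turn anticlockwise as seen from above, from the hinge side close round the crock to the hinge side again, with the foot lightly rubbing on its cork floor, never pressing hard. Go on stirring in any way until both colours lie on both sides of the crock, left and right of the line from lip to hinge. Then hang the paddle back in its stand as it was, leaving the lid open, all beads in the crock and the other things where they are.

Things in the scene. Friction and masses are not known exactly. Their poses are not given: they have to be found in the camera images.
- crock: Fixed round terracotta crock on a white bat (radius 85 mm, 12 mm thick). Origin: on the table, on the crock's axis. +x points from the lid's lip to its hinge (roughly away from the robot), +y left of that, z up. Outside radius 66 mm at the foot, 70 at the rim; rim 85 mm above the table; inside radius 59 mm at the floor, 63 at the rim; fixed floor 20 mm above the table, with a cork disc over it.
- lid (a joint): Angle of the crock's round light-wood lid (144 mm diameter, 6 mm thick, about 60 g): 0 shut, 1.57 upright, stop at 2.0. Hinge line along the crock's y axis. The stiff hinge holds the lid at any angle; lifting it at the lip takes about 1 N.
- lid_hinge (a point): Point on the hinge line, at the level of the lid's underside: 78 mm from the crock's axis on its +x side, 86 mm above the table. Its axes turn with the lid; the lid is flat and reaches along its own -x.
- lid_lip (a point): Tip of the lid's lip, underside: a wooden tab 36 mm wide, 6 mm thick, 170 mm from the hinge line. Shut, it reaches 92 mm from the crock's axis on the -x side, 22 mm past the wall. Below it a clay ledge, 50 mm wide, sticks out of the wall to 86 mm from the axis, its top 72 mm above the table: a free gap of 14 mm (72 to 86 mm above the table) for the paddle's foot.
- paddle: Cranked steel paddle (about 110 g, 132 mm tall) hanging in the stand. Origin: on the shank's axis, underside of the foot; z up the shank. Foot: a flat thin disc, 3 mm thick, 22 mm diameter, centred at x = 8 mm (x = -3 to +19). Shank 6 by 6 mm up to the brass collar (radius 15 mm, z 72 to 77 mm); dark wood handle 24 (x) by 20 (y, grip across) mm, z 77 to 132 mm.
- crock_floor (a point): Centre of the crock's fixed inner floor, 20 mm above the table. Above it a level cork disc (115 mm diameter), on which the beads stand, fills the crock; its top lies 28 to 33 mm above the table, how high exactly is not known: feel for it. It is snug and stays put under light touch, but slides down if pressed with over about 9 N, and at 25 mm above the table it is hard down.
- paddle_foot (a point): Underside of the paddle's foot at the middle of the disc, 8 mm in front (+x) of the shank's axis.
- paddle_tip (a point): Front edge of the foot's upper face, 19 mm in front (+x) of the shank's axis, 3 mm above the foot's underside.
- paddle_collar (a point): Underside of the paddle's brass collar on the shank's axis, 72 mm above the foot's underside.
- stand: Fixed wooden stand with a fork of two level steel prongs along its x. Origin: on the table, below where the paddle hangs. Prongs run from x = -22 mm (free ends, towards the robot) to a post at x = +53 mm, 50 mm wide, equally high; slot 11 mm wide (y -5.5 to +5.5), each prong 13 mm wide, 10 mm thick. The foot is wider than the slot: the paddle goes in and out by the open end, lifted a little.
- stand_seat (a point): Top of the prongs, 102 mm above the table, where the centre of the collar's underside rests when the paddle hangs, its foot pointing to the stand's +x (within about 0.15 rad), 30 mm above the table.
- blue1_mid (a point): Middle of a glazed dark blue very slippery barrel-shaped bead, 24 mm diameter, 24 mm high, 20 g, standing in the crock; at the start the three blue beads are on the crock's +y side and the three cream ones on its -y side.
- blue2_mid (a point): Middle of a glazed dark blue very slippery barrel-shaped bead, 24 mm diameter, 24 mm high, 20 g, standing in the crock; at the start the three blue beads are on the crock's +y side and the three cream ones on its -y side.
- blue3_mid (a point): Middle of a glazed dark blue very slippery barrel-shaped bead, 24 mm diameter, 24 mm high, 20 g, standing in the crock; at the start the three blue beads are on the crock's +y side and the three cream ones on its -y side.
- cream1_mid (a point): Middle of a glazed cream very slippery barrel-shaped bead, 24 mm diameter, 24 mm high, 20 g, standing in the crock; at the start the three blue beads are on the crock's +y side and the three cream ones on its -y side.
- cream2_mid (a point): Middle of a glazed cream very slippery barrel-shaped bead, 24 mm diameter, 24 mm high, 20 g, standing in the crock; at the start the three blue beads are on the crock's +y side and the three cream ones on its -y side.
- cream3_mid (a point): Middle of a glazed cream very slippery barrel-shaped bead, 24 mm diameter, 24 mm high, 20 g, standing in the crock; at the start the three blue beads are on the crock's +y side and the three cream ones on its -y side.
- glaze_jar: Bystander, leave alone: small closed glaze jar with a blue cap, 48 mm diameter, 65 mm high. Origin: centre of its underside.
- clay_cup: Bystander, leave alone: grey-brown clay cup, 90 mm diameter, 85 mm high. Origin: centre of its underside.
- clay_knife: Bystander, leave alone: spatula-like clay knife lying flat, 190 mm long. Origin: middle of its length, underside.
- saucer: Bystander, leave alone: blue saucer, 100 mm diameter. Origin: centre of its underside.
- trim_weight: Bystander, leave alone: brass knobbed weight, 56 mm diameter, 36 mm high. Origin: centre of its underside.
- pinch_bowl: Bystander, leave alone: terracotta bowl, 100 mm diameter, 40 mm high. Origin: centre of its underside.
- test_tile: Bystander, leave alone: white test tile lying flat, 60 x 90 x 10 mm. Origin: centre of its underside.
Things that resemble listed ones, but are neither listed nor needed, are in the scene too. What is meant by the crock is not yellow, and is the smaller of those in its own colour.

How it is judged:
By the outcome, as a careful person would: the job done as asked, in the order asked, and still so for the second after the job is handed in, with the robot touching nothing.
It also fails if it takes over 72 s, if anything falls off the work surface, if the arm or the gripper's body presses on something with over 40 N, if the wrist force passes 120 N, or if a joint passes its speed limit or range.

ROBOT

A 7-joint arm with a two-finger parallel gripper is mounted at the origin on the work surface. World frame = base frame: x ahead of the robot, y to its left, z up, the work surface at z = 0. Lengths are in m, angles in rad, forces in N, time in s.
With the tool pointing down it reaches from about 0.425 to 0.875 m from the base axis. Payload 4.7 kg.
Tool frame: the origin (TCP) lies between the finger pads; the fingertips stand 19 mm ahead of it and the grasp point (between the pads) is the TCP (ctrl.tip_extent is the distance from the TCP to the fingertips, in m); z points along the fingers, y is the line along which they close (so a half turn about z gives the same grasp; the last joint's range is limited). The gripper opens to 87 mm and grips with 3 to 60 N. Pads are 19 mm wide; open, the fingers measure 117 mm over their backs; the gripper's body (75 mm by 190 mm) begins 51 mm behind the grasp point.
Start: joints at [1.355, 0.321, -0.07, 1.45, 0.023, 1.371, -0.057], TCP at [0.148, -0.633, 0.242] pointing down, gripper open.
Joint ranges: [-2.86, 2.86], [-0.3, 2.09], [-1.38, 1.24], [0.06, 2.45], [-1.56, 4.7], [0.09, 2.05], [-2.69, 2.69]. Speed limits (rad/s): [2.57, 2.57, 3.14, 3.14, 3.14, 3.14, 3.14].

INTERFACE

Orientations are given as a rotation vector (axis times angle).
In Python, from bench import ctrl gives the robot as it stands.
- The arm moves only by the shell command python3 -m crank 'ROWS' [OPENING] [FORCE]. ROWS is JSON, a list of rows, each an object of numbers: "tx", "ty", "tz": the shift along the tool's x, y, z in mm; "turn": the turn about the tool's z in units of 5 degrees (1.0 is 5 degrees). In form: [{"tx": .., "ty": .., "tz": .., "turn": ..}, ...]. A call has 1 to 5 rows; each row is the pose to reach, as a shift and turn from the pose commanded when the call began, along the tool's axes at that moment; what a row does not reach only later rows make up. A row lasts 1/8 s, in which the tool goes at most 62.5 mm and 10.7 degrees, less where a joint would pass 70% of its speed; a pose out of reach is approached as far as the arm can. A call with a gripper value outside its range is refused whole. OPENING is the finger opening in mm, from 0 to 87, set as the call begins (- or left out, the last holds). The fingers move at their own pace and stop on an object; FORCE is the grip in N (left out, the last holds). Time passes only in rows, so rows that repeat a pose let the fingers close. It gives the time, the measured TCP pose, the force, the opening and the grip force at its end, in the units of the state.
- ctrl.get_state(): the state, without advancing time (a new reading comes with each control period).
- ctrl.get_image(name): name is "scene" or "top"; returns (picture, depth): 384x512x3 uint8, red, green, blue; 384x512 float32, m along the optical axis (not along the pixel's ray), 0 where there is no reading.
- ctrl.camera_model(name): a dict with "intrinsics" (3x3 intrinsics, pixels), "dist_coeffs" ([k1, k2, p1, p2, k3] as OpenCV has them; the pictures are not rectified), "origin" and "orientation" of the camera in the world. Camera axes: x right, y down, z forward; pixel columns grow to the right and rows downward; lengths in m; the calibration is good to about 2 mm. A picture is of the moment at which its call begins. camera_model takes no time and is no camera call.
- ctrl.close_job(): hands the job in; it is judged then, once.
Trained networks look in the newest picture that a camera, given by its name, has taken for a name from the list of things; names that differ only in an ending like _2 or _b are one class to them, and where a whole thing is asked for, a point or a joint stands for the part that bears it (a point fixed in the world has none). Each returns a list of dicts, best first, with "confidence" (0 to 1); they miss things now and then, are a little off and sometimes report something else, mostly with a low value. They report only what shows in the picture. A call takes as long as a camera call. They do not tell look-alikes from the thing itself.
- ctrl.recognise(camera, query): "xyz" ([x, y, z] in m, in world coordinates, good to about 4 mm: the middle of the surface that is visible of it).
- ctrl.mark_of(camera, query): "xyz" ([x, y, z] in m, in world coordinates, good to about 4 mm: a listed point, or the origin of a listed thing).
The state is a dict: "time": time; "joint_positions": joint angles; "qd": joint speeds; "joint_torque": joint torques, N m; "position": TCP position; "tool_rot": TCP orientation; "ft_force": force on the tool from outside, world axes, zero at the start; "torque": the same for the moment, N m; "grip_width": opening from 0.0 (shut) to 1.0 (fully open); "grip_force": force on a finger pad.
Only numpy, scipy, OpenCV 4.12 (cv2) and the standard library are available. Lean on these libraries where they do the work, as an engineer would, in place of code of your own. Each camera call takes 0.05 s, during which the arm holds its last target. There are 200 camera calls.

## Working session

There is one attempt and no reset: what is moved stays moved. The work goes in short steps, Python scripts to look and compute and a shell command to move; the robot and the scene stay as the last step left them, time stands still between calls to the robot, and variables do not carry over. Pictures are saved under pics/ and viewed, at most 10 in all, crops included, and the job is handed in when it is done.

```bash
mkdir -p pics; ls
cat > h.py <<'E'
import numpy as np, cv2
from bench import ctrl
from scipy.spatial.transform import Rotation as R
def cam(n):
    m=ctrl.camera_model(n); K=np.array(m["intrinsics"]); d=np.array(m["dist_coeffs"]); o=np.array(m["origin"]); q=np.array(m["orientation"])
    Rm=q if q.shape==(3,3) else (R.from_rotvec(q).as_matrix() if q.size==3 else R.from_quat(q).as_matrix())
    return K,d,o,Rm
def shot(n,f):
    im,dp=ctrl.get_image(n); cv2.imwrite(f"pics/{f}.png",im[:,:,::-1]); np.save(f"pics/{f}.npy",dp); return im,dp
def px(n,u,v,dp):   # pixel+depth -> world
    K,d,o,Rm=cam(n); p=cv2.undistortPoints(np.array([[[u,v]]],float),K,d)[0,0]
    return o+Rm@(np.array([p[0],p[1],1])*dp)
def cloud(n,dp):
    K,d,o,Rm=cam(n); v,u=np.mgrid[:384,:512]
    p=cv2.undistortPoints(np.stack([u,v],-1).reshape(-1,1,2).astype(float),K,d)[:,0]
    P=np.c_[p,np.ones(len(p))]*dp.reshape(-1,1)
    return (P@Rm.T+o).reshape(384,512,3)
def proj(n,P):
    K,d,o,Rm=cam(n); c=(np.atleast_2d(P)-o)@Rm
    return cv2.projectPoints(c.reshape(-1,1,3),np.zeros(3),np.zeros(3),K,d)[0][:,0]
E
python3 - <<'E'
from h import *
for n in("scene","top"):
    m=ctrl.camera_model(n);print(m)
    shot(n,n+"0")
    for q in("crock","lid_lip","lid_hinge","crock_floor","paddle","paddle_collar","paddle_foot","stand","stand_seat","glaze_jar","clay_cup"):
        print(n,q,[(np.round(r["xyz"],3).tolist(),round(r["confidence"],2)) for r in ctrl.mark_of(n,q)[:4]])
print(ctrl.get_state())
E
```

```text
pics
{'intrinsics': array([[378.26063325,   0.        , 260.00923768],
       [  0.        , 378.26063325, 190.01454331],
       [  0.        ,   0.        ,   1.        ]]), 'dist_coeffs': array([-0.09206677,  0.        ,  0.        ,  0.        ,  0.        ]), 'origin': array([ 0.83592971, -0.60992741,  0.81184065]), 'orientation': array([-2.30725288, -0.54623004,  0.20995496])}
scene crock [([0.288, -0.288, -0.001], 0.91), ([0.364, -0.007, 0.002], 0.89), ([0.527, 0.192, 0.001], 0.85)]
scene lid_lip [([0.164, -0.295, 0.118], 0.95), ([0.428, 0.202, 0.086], 0.86), ([0.275, 0.02, 0.086], 0.69)]
scene lid_hinge [([0.394, -0.287, 0.123], 0.95), ([0.604, 0.188, 0.086], 0.81), ([0.439, -0.03, 0.085], 0.73)]
scene crock_floor [([0.524, 0.195, 0.024], 0.75)]
scene paddle [([0.525, -0.202, 0.036], 0.83)]
scene paddle_collar [([0.527, -0.205, 0.104], 0.62)]
scene paddle_foot [([0.533, -0.203, 0.029], 0.86)]
scene stand [([0.526, -0.202, -0.004], 0.68)]
scene stand_seat [([0.53, -0.204, 0.101], 0.69)]
scene glaze_jar [([0.587, -0.007, 0.002], 0.57)]
scene clay_cup [([0.773, -0.229, -0.002], 0
[... 1164 characters left out ...]
': 1.2, 'joint_positions': array([ 1.35513273,  0.32100551, -0.07011238,  1.45051589,  0.02261055,
        1.37080313, -0.05689389]), 'qd': array([-0.00017626, -0.00146898,  0.00018162,  0.00162607,  0.00017557,
       -0.00069134,  0.00060163]), 'joint_torque': array([-4.24734308e-04, -4.91108608e+01, -4.03087679e-01, -3.12767386e+01,
       -6.37513795e-02,  3.36869352e-02,  9.87700332e-06]), 'position': array([ 0.14801816, -0.63293249,  0.24157506]), 'tool_rot': array([ 3.12081573e+00,  3.60172713e-01, -6.99133745e-05]), 'ft_force': array([ 0.11773415, -0.83948208,  0.06473804]), 'torque': array([-0.00443816,  0.03282509, -0.03641035]), 'grip_force': 0.0, 'grip_width': 0.9990606884706986}
```

```bash
python3 -c "
import cv2
a=cv2.imread('pics/scene0.png');b=cv2.imread('pics/top0.png')
"; ls pics
```

```text
scene0.npy
scene0.png
top0.npy
top0.png
```

View pics/scene0.png

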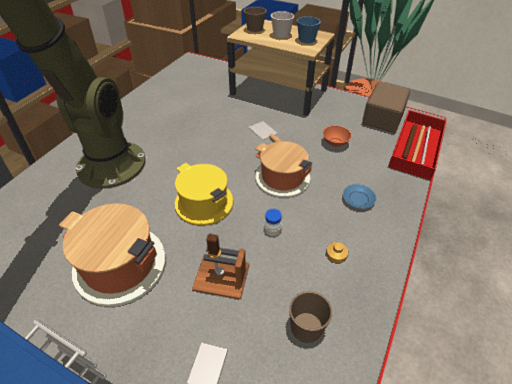

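View pics/top0.png

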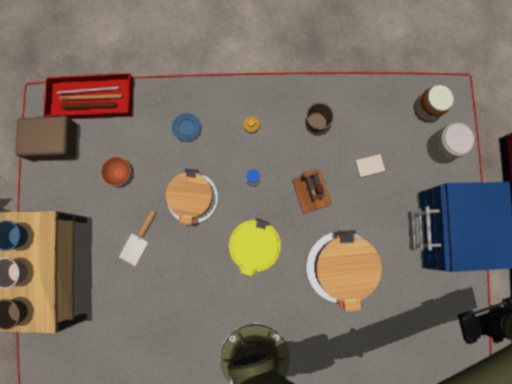

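The scene picture shows the target, the smaller terracotta crock, at about (283,165), with the larger terracotta one at (108,245) and the yellow one at (203,193). The stand with the paddle is at (220,268). In the top picture the crock is at (190,195), its lip down at (187,220) and hinge up at (191,173). The stand is at (312,190), turned slightly.

Run:
```python
from h import *
from scipy.optimize import least_squares
def rect(p): 
    r=cv2.minAreaRect((p[:,:2]*1000).astype(np.float32)); return np.round(r[0],1),np.round(r[1],1),round(r[2],1)
C={}
for n in("scene","top"):
    c=cloud(n,np.load(f"pics/{n}0.npy")).reshape(-1,3); C[n]=c
    s=c[(abs(c[:,0]-.527)<.1)&(abs(c[:,1]+.203)<.1)]
    h=s[s[:,2]>.145]; print(n,"handle",len(h),h.mean(0).round(4),rect(h),"ztop",np.percentile(h[:,2],[50,90,98]).round(4))
    top=h[h[:,2]>np.percentile(h[:,2],90)-.004]; print("  top",len(top),top.mean(0).round(4),rect(top))
    for lo,hi in((.095,.107),(.005,.03)):
        g=s[(s[:,2]>lo)&(s[:,2]<hi)]; print("  stand",lo,len(g),g.mean(0).round(4),rect(g))
    t=c[(abs(c[:,0]-.527)<.12)&(abs(c[:,1]-.193)<.12)]
    print("  table",np.median(c[(abs(c[:,2])<.02),2]).round(4))
    l=t[(t[:,2]>.085)&(t[:,2]<.1)]; print("  lid",len(l),np.median(l[:,2]).round(4))
    # circle: bounding hull
    hull=cv2.convexHull((l[:,:2]*1000).astype(np.float32))[:,0]
    f=lambda q:np.hypot(hull[:,0]-q[0],hull[:,1]-q[1])-72
    q=least_squares(f,[527,193],loss="soft_l1",f_scale=1).x; print("  lid circle",q.round(1))
    r=np.hypot(l[:,0]*1000-q[0],l[:,1]*1000-q[1]); lip=l[(r>77)&(l[:,0]<.48)]; print("  lip",len(lip),lip.mean(0).round(4), "yaw",np.degrees(np.arctan2(q[1]-lip[:,1].mean()*1000,q[0]-lip[:,0].mean()*1000)).round(1))
    w=t[(t[:,2]<.016)&(t[:,2]>.008)]; hull=cv2.convexHull((w[:,:2]*1000).astype(np.float32))[:,0]
    f=lambda q:np.hypot(hull[:,0]-q[0],hull[:,1]-q[1])-85
    q=least_squares(f,[527,193],loss="soft_l1",f_scale=1).x; print("  bat circle",q.round(1))
im=cv2.imread("pics/top0.png")[140:250,150:345]
im2=cv2.imread("pics/scene0.png")[220:310,180:260]
cv2.imwrite("pics/crop0.png",np.hstack([cv2.resize(im2,(480,540),interpolation=3),np.zeros((540,1,3),np.uint8),cv2.resize(im[20:100,130:180],(319,540),interpolation=3)]))
```

```text
scene handle 133 [ 0.5299 -0.2075  0.1589] (array([ 527.5, -204.9]), array([24.9, 19.7]), 17.3) ztop [0.1617 0.1642 0.1653]
  top 81 [ 0.5287 -0.2052  0.163 ] (array([ 528.1, -204.4]), array([23.8, 19.5]), 19.9)
  stand 0.095 462 [ 0.5603 -0.1993  0.1021] (array([ 549.5, -199. ]), array([89.1, 50.1]), 16.5)
  stand 0.005 1373 [ 0.5391 -0.2167  0.0126] (array([ 545.1, -218.6]), array([128.8, 139.6]), 14.3)
  table 0.0009
  lid 1318 0.0914
  lid circle [525.  189.3]
  lip 37 [0.443  0.1991 0.0909] yaw -6.8
  bat circle [527.3 190.7]
top handle 60 [ 0.5243 -0.2003  0.1591] (array([ 525.2, -201.2]), array([24.8, 19.8]), 16.0) ztop [0.1604 0.1631 0.1648]
  top 38 [ 0.5251 -0.2017  0.1616] (array([ 524.7, -201.9]), array([23.5, 17.5]), 17.0)
  stand 0.095 245 [ 0.5535 -0.191   0.101 ] (array([ 547.3, -195.4]), array([89.4, 49.5]), 17.0)
  stand 0.005 823 [ 0.5238 -0.1961  0.0108] (array([ 530.3, -203. ]), array([195.6, 190.8]), 3.2)
  table -0.0005
  lid 1760 0.0911
  lid circle [522.7 193.3]
  lip 62 [0.4397 0.203  0.0908] yaw -6.7
  bat circle [524.6 192.1]
```

View pics/crop0.png

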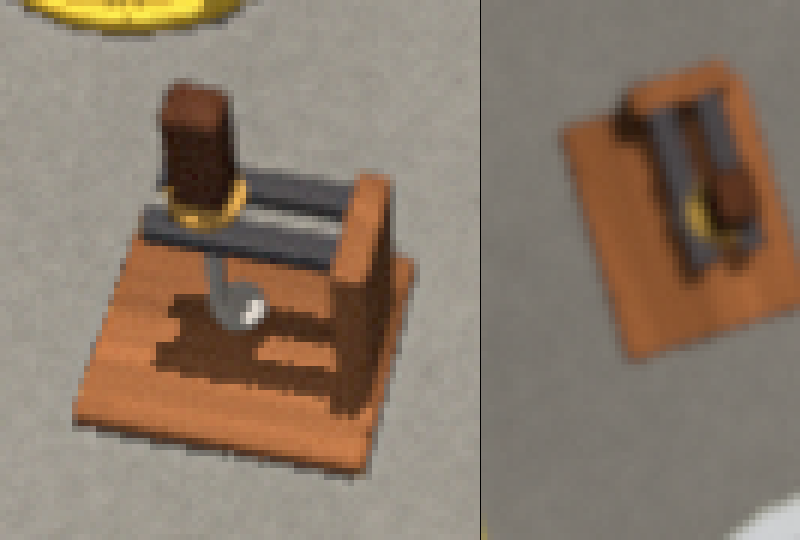

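The crop shows the paddle hanging in the fork with its foot pointing to the post. The stand's yaw is about +17°.

```bash
cat >> h.py <<'E'
def yaw():
    v=R.from_rotvec(ctrl.get_state()["tool_rot"]).apply([1,0,0]); return np.arctan2(v[1],v[0])
def go(x,y,z,yw=None,p=None,a=None):
    "row (tx,ty,tz mm, turn) from pose p,yaw a to world target"
    s=ctrl.get_state(); p=np.array(s["position"]) if p is None else np.array(p); a=yaw() if a is None else a
    d=(np.array([x,y,z])-p)*1000; yw=a if yw is None else yw
    t=(yw-a+np.pi)%(2*np.pi)-np.pi
    return [round(float(v),1) for v in (d[0]*np.cos(a)+d[1]*np.sin(a), d[0]*np.sin(a)-d[1]*np.cos(a), -d[2], -np.degrees(t)/5)]
E
python3 - <<'E'
from h import *
c=cloud("top",np.load("pics/top0.npy")).reshape(-1,3)
b=c[(c[:,1]<-.38)&(c[:,2]>.03)]
for x in np.arange(.1,.75,.05):
    print(round(x,2),[round(float(np.max(b[(abs(b[:,0]-x)<.025)&(abs(b[:,1]-y)<.025),2],initial=0)),2) for y in np.arange(-.8,-.38,.05)])
print(yaw(),go(.5265,-.2035,.25,.292))
E
```

```text
0.1 [0.0, 0.0, 0.0, 0.0, 0.44, 0.34, 0.0, 0.67, 0.68]
0.15 [0.0, 0.0, 0.27, 0.34, 0.46, 0.34, 0.65, 0.66, 0.65]
0.2 [0.0, 0.0, 0.34, 0.4, 0.44, 0.0, 0.0, 0.0, 0.0]
0.25 [0.0, 0.2, 0.2, 0.2, 0.2, 0.19, 0.0, 0.0, 0.13]
0.3 [0.0, 0.21, 0.21, 0.21, 0.21, 0.2, 0.0, 0.0, 0.13]
0.35 [0.0, 0.21, 0.21, 0.2, 0.21, 0.2, 0.17, 0.0, 0.0]
0.4 [0.2, 0.21, 0.21, 0.21, 0.21, 0.2, 0.17, 0.0, 0.0]
0.45 [0.2, 0.21, 0.21, 0.21, 0.21, 0.2, 0.17, 0.0, 0.0]
0.5 [0.2, 0.21, 0.21, 0.21, 0.21, 0.2, 0.0, 0.0, 0.0]
0.55 [0.2, 0.2, 0.2, 0.2, 0.2, 0.2, 0.0, 0.0, 0.0]
0.6 [0.0, 0.0, 0.0, 0.09, 0.0, 0.0, 0.0, 0.0, 0.0]
0.65 [0.0, 0.0, 0.15, 0.15, 0.14, 0.0, 0.0, 0.0, 0.0]
0.7 [0.0, 0.0, 0.15, 0.15, 0.15, 0.0, 0.0, 0.0, 0.0]
0.22980291224607866 [466.4, -331.9, -8.4, -0.7]
```

```bash
python3 -m crank '[{"tz":-60},{"tz":-90,"ty":-40},{"tx":60,"ty":-80,"tz":-90},{"tx":110,"ty":-115,"tz":-90},{"tx":160,"ty":-150,"tz":-90}]' 45 && python3 -m crank '[{"tx":51,"ty":-30},{"tx":102,"ty":-60},{"tx":153,"ty":-91},{"tx":204,"ty":-121,"turn":-0.4},{"tx":255,"ty":-151,"turn":-0.7}]' && python3 -m crank '[{"tx":51,"ty":-31},{"tx":51,"ty":-31,"tz":40},{"tx":51,"ty":-31,"tz":60},{"tx":51,"ty":-31,"tz":60}]'
python3 - <<'E'
from h import *
s=ctrl.get_state();print(s["position"],yaw(),s["grip_width"],s["time"]);print(go(.5265,-.2035,.128,.292))
for n in("scene","top"):
    for q in("paddle_collar","stand_seat","paddle"): print(n,q,[(np.round(r["xyz"],3).tolist(),round(r["confidence"],2)) for r in ctrl.mark_of(n,q)[:2]])
shot("scene","s1")
E
```

```text
[ 0.14801816 -0.63293249  0.24157506] 0.22980291224607866 0.9990606884706986 1.2
[466.4, -331.9, 113.6, -0.7]
scene paddle_collar [([0.527, -0.205, 0.104], 0.62)]
scene stand_seat [([0.53, -0.204, 0.101], 0.69)]
scene paddle [([0.525, -0.202, 0.036], 0.83)]
top paddle_collar [([0.527, -0.204, 0.105], 0.5)]
top stand_seat [([0.528, -0.204, 0.105], 0.8)]
top paddle [([0.434, 0.202, 0.089], 0.57), ([0.525, -0.206, 0.034], 0.51)]$[0]: bad value
```

```bash
python3 -m crank '[{"tx":0,"ty":0,"tz":-60,"turn":0},{"tx":0,"ty":-40,"tz":-90,"turn":0},{"tx":60,"ty":-80,"tz":-90,"turn":0},{"tx":110,"ty":-115,"tz":-90,"turn":0},{"tx":160,"ty":-150,"tz":-90,"turn":0}]' 45 && python3 -m crank '[{"tx":51,"ty":-30,"tz":0,"turn":0},{"tx":102,"ty":-60,"tz":0,"turn":0},{"tx":153,"ty":-91,"tz":0,"turn":0},{"tx":204,"ty":-121,"tz":0,"turn":-0.4},{"tx":255,"ty":-151,"tz":0,"turn":-0.7}]' && python3 -m crank '[{"tx":51,"ty":-31,"tz":0,"turn":0},{"tx":51,"ty":-31,"tz":40,"turn":0},{"tx":51,"ty":-31,"tz":60,"turn":0},{"tx":51,"ty":-31,"tz":60,"turn":0}]'
python3 - <<'E'
from h import *
s=ctrl.get_state();print(s["position"],yaw(),s["grip_width"],s["time"]);print(go(.5265,-.2035,.128,.292))
E
```

```text
time: 2.17
position: [0.2664, -0.4538, 0.3319]
tool_rot: [3.12, 0.36, 0.001]
ft_force: [1.3, -0.7, -0.5]
grip_width: 0.549
grip_force: 0.0
time: 2.8
position: [0.4802, -0.2489, 0.3319]
tool_rot: [3.107, 0.456, 0.001]
ft_force: [0.2, -1.0, -0.3]
grip_width: 0.517
grip_force: 0.0
time: 3.3
position: [0.5181, -0.2057, 0.27]
tool_rot: [-3.107, -0.455, 0.004]
ft_force: [0.0, 0.6, 0.7]
grip_width: 0.518
grip_force: 0.0
[ 0.51810517 -0.20567043  0.26999286] 0.29102844411124623 0.5175017808158235 3.3
[8.7, 0.3, 142.0, -0.0]
```

```bash
python3 -m crank '[{"tx":8.7,"ty":0,"tz":50,"turn":0},{"tx":8.7,"ty":0,"tz":100,"turn":0},{"tx":8.7,"ty":0,"tz":130,"turn":0},{"tx":8.7,"ty":0,"tz":141,"turn":0},{"tx":8.7,"ty":0,"tz":141,"turn":0}]'; python3 -m crank '[{"tx":0,"ty":0,"tz":0,"turn":0},{"tx":0,"ty":0,"tz":0,"turn":0},{"tx":0,"ty":0,"tz":0,"turn":0},{"tx":0,"ty":0,"tz":0,"turn":0},{"tx":0,"ty":0,"tz":0,"turn":0}]' 10 40;  python3 - <<'E'
from h import *
s=ctrl.get_state();print(s["position"],yaw(),s["ft_force"])
a,dp=shot("scene","s2"); c=cloud("scene",dp).reshape(-1,3)
cv2.imwrite("pics/s2c.png",cv2.resize(a[180:310,160:290,::-1],(520,520),interpolation=3))
E
```

```text
time: 3.92
position: [0.5279, -0.2038, 0.1314]
tool_rot: [3.108, 0.455, 0.001]
ft_force: [-0.7, 1.3, -0.1]
grip_width: 0.519
grip_force: 0.0
time: 4.55
position: [0.5277, -0.2035, 0.1312]
tool_rot: [3.108, 0.455, 0.001]
ft_force: [-2.2, 0.0, 3.8]
grip_width: 0.227
grip_force: 39.9
[ 0.52771729 -0.20353584  0.1311959 ] 0.2909322044404717 [-2.18736694  0.0365646   3.757678  ]
```

View pics/s2c.png

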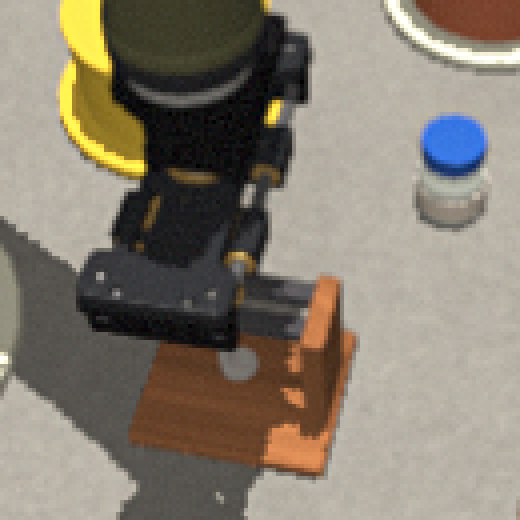

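The gripper closed at 19.7 mm with the foot in view below the fork at (238,362) in the crop, so the grasp is good. Next I lift it, back out of the fork and raise it.

```bash
python3 -m crank '[{"tx":0,"ty":0,"tz":-8,"turn":0},{"tx":0,"ty":0,"tz":-11,"turn":0},{"tx":-20,"ty":0,"tz":-11,"turn":0},{"tx":-45,"ty":0,"tz":-11,"turn":0},{"tx":-65,"ty":0,"tz":-11,"turn":0}]' - 50;  python3 -m crank '[{"tx":-5,"ty":0,"tz":-40,"turn":0},{"tx":-5,"ty":0,"tz":-100,"turn":0},{"tx":-5,"ty":0,"tz":-140,"turn":0},{"tx":-5,"ty":0,"tz":-140,"turn":0}]'
python3 - <<'E'
from h import *
s=ctrl.get_state();print(s["position"],yaw(),s["ft_force"])
print(go(.3964,.2071,.285,-.118)); print(go(.4254,.2037,.178,-.118))
for n in("scene","top"):
    ctrl.get_image(n)
    for q in("paddle_collar","paddle_foot","paddle_tip","lid_lip"): print(n,q,[(np.round(r["xyz"],3).tolist(),round(r["confidence"],2)) for r in ctrl.mark_of(n,q)[:3]])
shot("scene","s3")
E
```

```text
time: 5.22
position: [0.4641, -0.2224, 0.1413]
tool_rot: [-3.108, -0.455, 0.001]
ft_force: [0.4, 0.0, -1.3]
grip_width: 0.226
grip_force: 49.9
time: 5.72
position: [0.4621, -0.2241, 0.2852]
tool_rot: [3.104, 0.455, 0.008]
ft_force: [-0.6, 0.7, -1.5]
grip_width: 0.226
grip_force: 49.9
[ 0.46210588 -0.22411948  0.28521864] 0.29095099362892685 [-0.55504268  0.66000291 -1.53355278]
[60.8, -431.9, 0.2, 4.7]
[87.6, -420.4, 107.2, 4.7]
scene paddle_collar [([0.462, -0.225, 0.256], 0.64)]
scene paddle_foot [([0.465, -0.222, 0.184], 0.57)]
scene paddle_tip [([0.48, -0.22, 0.194], 0.59)]
scene lid_lip [([0.274, 0.018, 0.086], 0.8), ([0.159, -0.296, 0.117], 0.58), ([0.432, 0.201, 0.088], 0.56)]
top paddle_collar [([0.622, -0.402, -0.0], 0.39)]
top paddle_foot []
top paddle_tip []
top lid_lip [([0.277, 0.021, 0.088], 0.85), ([0.434, 0.204, 0.091], 0.65)]
```

```bash
python3 -m crank '[{"tx":8,"ty":-50,"tz":0,"turn":0.7},{"tx":16,"ty":-105,"tz":0,"turn":1.4},{"tx":24,"ty":-162,"tz":0,"turn":2.1},{"tx":32,"ty":-220,"tz":0,"turn":2.8},{"tx":40,"ty":-275,"tz":0,"turn":3.5}]'
python3 - <<'E'
from h import *
print(ctrl.get_state()["position"],yaw(),go(.3964,.2071,.285,-.118))
E
```

```text
time: 6.9
position: [0.4193, 0.0534, 0.2816]
tool_rot: [3.141, -0.025, 0.001]
ft_force: [1.5, 0.1, -1.2]
grip_width: 0.228
grip_force: 49.9
[0.41928181 0.0534314  0.28160039] -0.016154208276813166 [-25.4, -153.3, -3.4, 1.2]
```

```bash
python3 -m crank '[{"tx":-10,"ty":-50,"tz":0,"turn":0.5},{"tx":-17,"ty":-100,"tz":0,"turn":1},{"tx":-25,"ty":-148,"tz":20,"turn":1.2},{"tx":-25,"ty":-153,"tz":60,"turn":1.2},{"tx":-25,"ty":-153,"tz":104,"turn":1.2}]'; python3 -m crank '[{"tx":0,"ty":0,"tz":0,"turn":0},{"tx":0,"ty":0,"tz":0,"turn":0}]'
python3 - <<'E'
from h import *
s=ctrl.get_state();print(s["position"],yaw(),s["ft_force"],go(.3964,.2071,.178,-.118))
for n in("scene","top"):
    ctrl.get_image(n)
    for q in("paddle_foot","paddle_tip","paddle_collar","lid_lip","lid_hinge"): print(n,q,[(np.round(r["xyz"],3).tolist(),round(r["confidence"],2)) for r in ctrl.mark_of(n,q)[:3]])
a,dp=shot("scene","s4")
cv2.imwrite("pics/s4c.png",cv2.resize(a[110:220,210:340,::-1],(650,550),interpolation=3))
E
```

```text
time: 7.52
position: [0.3973, 0.2058, 0.1771]
tool_rot: [3.136, -0.184, 0.005]
ft_force: [-0.2, -1.6, -1.4]
grip_width: 0.224
grip_force: 49.9
time: 7.78
position: [0.3979, 0.2051, 0.1789]
tool_rot: [-3.135, 0.188, -0.002]
ft_force: [-0.6, 0.2, 0.3]
grip_width: 0.229
grip_force: 49.9
[0.39789915 0.20505241 0.17894233] -0.1194990821205481 [-0.55231083  0.15809433  0.28326081] [-1.7, -1.9, 0.9, -0.0]
scene paddle_foot [([0.415, 0.204, 0.084], 0.52)]
scene paddle_tip [([0.604, 0.187, 0.085], 0.73), ([0.414, 0.204, 0.082], 0.65)]
scene paddle_collar [([0.398, 0.203, 0.15], 0.5)]
scene lid_lip [([0.525, 0.197, 0.023], 0.75), ([0.43, 0.203, 0.086], 0.66), ([0.273, 0.02, 0.086], 0.66)]
scene lid_hinge [([0.44, -0.032, 0.086], 0.74), ([0.603, 0.186, 0.086], 0.67), ([0.394, -0.288, 0.122], 0.57)]
top paddle_foot []
top paddle_tip [([0.615, 0.444, -0.001], 0.6)]
top paddle_collar []
top lid_lip [([0.432, 0.202, 0.089], 0.88), ([0.16, -0.296, 0.121], 0.85), ([0.277, 0.023, 0.088], 0.84)]
top lid_hinge [([0.394, -0.283, 0.119], 0.98), ([0.439, -0.032, 0.086], 0.94), ([0.601, 0.184, 0.082], 0.93)]
```

View pics/s4c.png

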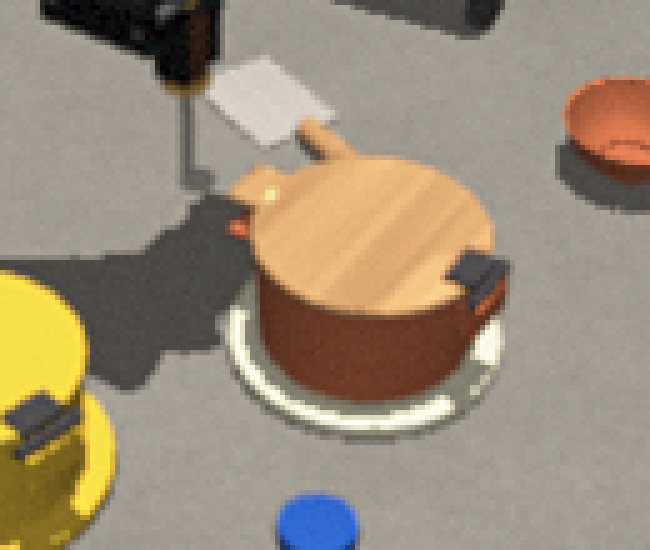

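The crop shows the foot at (200,182), level with the lip at (255,180) and pointing into the gap above the ledge at (238,228). I'll insert it.

```bash
python3 -m crank '[{"tx":8,"ty":-1.5,"tz":0.5,"turn":0},{"tx":16,"ty":-1.5,"tz":0.5,"turn":0},{"tx":22,"ty":-1.5,"tz":0.5,"turn":0},{"tx":26,"ty":-1.5,"tz":0.5,"turn":0},{"tx":26,"ty":-1.5,"tz":0.5,"turn":0}]';python3 - <<'E'
from h import *
s=ctrl.get_state();print(s["position"],yaw(),s["ft_force"])
a,dp=shot("scene","s5")
cv2.imwrite("pics/s5c.png",cv2.resize(a[110:220,210:340,::-1],(650,550),interpolation=3))
E
```

```text
time: 9.05
position: [0.4231, 0.2032, 0.1769]
tool_rot: [-3.135, 0.187, 0.001]
ft_force: [-0.9, -0.3, -1.2]
grip_width: 0.224
grip_force: 49.9
[0.42310627 0.20316248 0.17693139] -0.11927384536438962 [-0.86757174 -0.25188751 -1.18124565]
```

View pics/s5c.png

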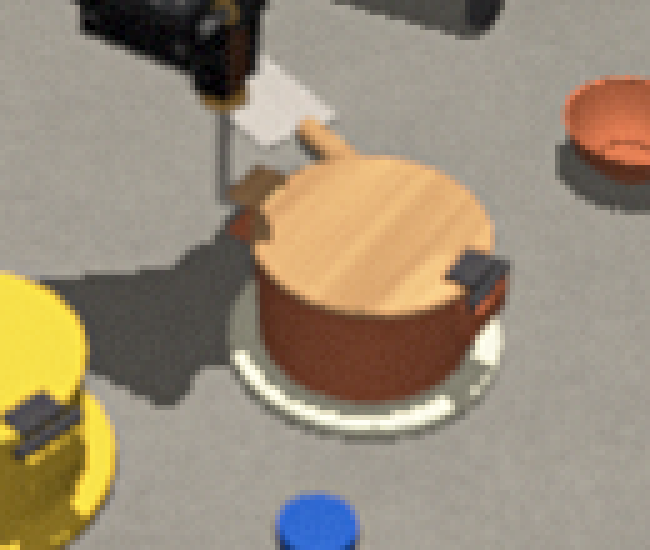

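The foot now sits under the lip at about (250,190). Next I work out the lever arc.

Run:
```python
import numpy as np
th=np.array([.05,.15,.25,.35,.45, .55,.65,.75,.85,.95, 1.05,1.15,1.25,1.35,1.45, 1.55,1.65,1.75,1.85,1.93])
s=np.interp(th,[0,.3,.6,.9,1.2,1.5,1.93],[12,12,13.5,18,28,50,85]); d=170-s
tx=78-d*np.cos(th)-19+102.5; tz=-(86+d*np.sin(th)-79-(177.9-176.9)+ -0.0)
tz=-(86+d*np.sin(th)+98.2-176.9)
for k in range(4):
    b=(0,0) if k==0 else (tx[5*k-1],tz[5*k-1])
    print([(round(tx[i]-b[0],1),round(tz[i]-b[1],1)) for i in range(5*k,5*k+5)])
```

```text
[(np.float64(3.7), np.float64(-15.2)), (np.float64(5.3), np.float64(-30.9)), (np.float64(8.4), np.float64(-46.4)), (np.float64(13.3), np.float64(-61.4)), (np.float64(19.9), np.float64(-75.7))]
[(np.float64(8.0), np.float64(-13.5)), (np.float64(17.6), np.float64(-25.9)), (np.float64(28.7), np.float64(-36.7)), (np.float64(40.8), np.float64(-46.4)), (np.float64(54.1), np.float64(-53.9))]
[(np.float64(14.3), np.float64(-5.2)), (np.float64(28.8), np.float64(-8.9)), (np.float64(43.8), np.float64(-9.0)), (np.float64(58.8), np.float64(-5.5)), (np.float64(72.5), np.float64(-0.5))]
[(np.float64(12.5), np.float64(6.9)), (np.float64(23.4), np.float64(15.3)), (np.float64(32.7), np.float64(24.7)), (np.float64(40.1), np.float64(34.8)), (np.float64(44.8), np.float64(43.2))]
```

```bash
python3 -m crank '[{"tx":3,"ty":0,"tz":-4,"turn":0},{"tx":3.7,"ty":0,"tz":-15,"turn":0},{"tx":5,"ty":0,"tz":-31,"turn":0},{"tx":8.5,"ty":0,"tz":-46,"turn":0},{"tx":13,"ty":0,"tz":-61,"turn":0}]';python3 -m crank '[{"tx":7,"ty":0,"tz":-14,"turn":0},{"tx":14.5,"ty":0,"tz":-28,"turn":0},{"tx":14.5,"ty":0,"tz":-28,"turn":0}]';python3 - <<'E'
from h import *
s=ctrl.get_state();print(s["position"],yaw(),s["ft_force"])
a,dp=shot("scene","s6")
for q in("paddle_tip","paddle_collar","lid_lip","lid_hinge"): print(q,[(np.round(r["xyz"],3).tolist(),round(r["confidence"],2)) for r in ctrl.mark_of("scene",q)[:3]])
cv2.imwrite("pics/s6c.png",cv2.resize(a[90:220,200:340,::-1],(700,600),interpolation=3))
E
```

```text
time: 9.72
position: [0.4363, 0.2016, 0.2394]
tool_rot: [3.136, -0.187, 0.002]
ft_force: [-0.3, -1.1, -2.0]
grip_width: 0.227
grip_force: 49.9
time: 10.1
position: [0.4517, 0.1999, 0.2671]
tool_rot: [-3.134, 0.188, -0.002]
ft_force: [-0.2, 0.3, -1.5]
grip_width: 0.224
grip_force: 49.9
[0.45173978 0.19991107 0.26713645] -0.11987115644133478 [-0.23482111  0.3491509  -1.53328625]
paddle_tip [([0.466, 0.198, 0.171], 0.6)]
paddle_collar [([0.45, 0.196, 0.238], 0.63), ([0.525, -0.199, -0.004], 0.35)]
lid_lip [([0.272, 0.018, 0.086], 0.94), ([0.161, -0.298, 0.116], 0.91), ([0.456, 0.199, 0.178], 0.73)]
lid_hinge [([0.396, -0.287, 0.121], 0.94), ([0.439, -0.026, 0.089], 0.88), ([0.604, 0.186, 0.091], 0.7)]
```

View pics/s6c.png

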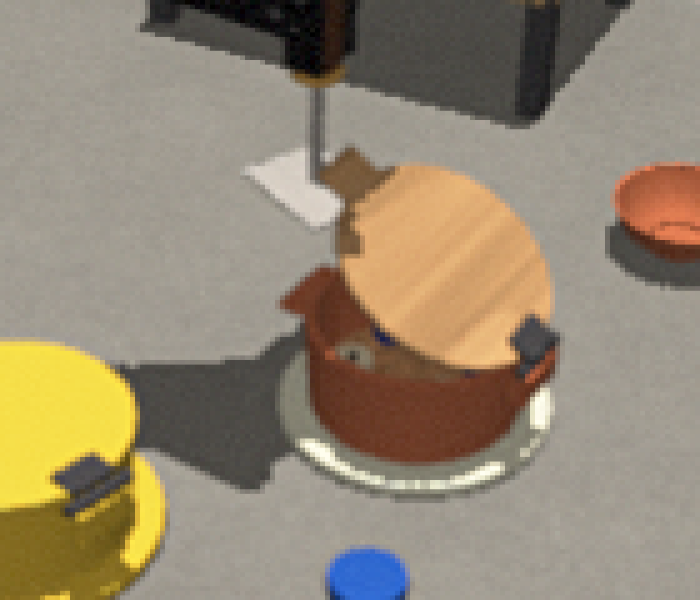

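The lid is about 0.57 rad open, riding on the foot at (330,190). I'll keep levering.

```bash
python3 -m crank '[{"tx":9.6,"ty":0,"tz":-12.4,"turn":0},{"tx":20.5,"ty":0,"tz":-23,"turn":0},{"tx":33,"ty":0,"tz":-33,"turn":0},{"tx":46,"ty":0,"tz":-40,"turn":0}]';python3 -m crank '[{"tx":14,"ty":0,"tz":-5,"turn":0},{"tx":29,"ty":0,"tz":-9,"turn":0},{"tx":44,"ty":0,"tz":-9,"turn":0},{"tx":59,"ty":0,"tz":-5.5,"turn":0},{"tx":72,"ty":0,"tz":-0.5,"turn":0}]';python3 -m crank '[{"tx":12.5,"ty":0,"tz":7,"turn":0},{"tx":23,"ty":0,"tz":15,"turn":0},{"tx":33,"ty":0,"tz":25,"turn":0},{"tx":40,"ty":0,"tz":35,"turn":0},{"tx":40,"ty":0,"tz":35,"turn":0}]';python3 - <<'E'
from h import *
s=ctrl.get_state();print(s["position"],yaw(),s["ft_force"])
a,dp=shot("scene","s7")
for q in("paddle_tip","paddle_collar","lid_lip","lid_hinge"): print(q,[(np.round(r["xyz"],3).tolist(),round(r["confidence"],2)) for r in ctrl.mark_of("scene",q)[:3]])
E
```

```text
time: 10.85
position: [0.4974, 0.1941, 0.307]
tool_rot: [-3.135, 0.189, -0.001]
ft_force: [-0.8, 0.4, -2.5]
grip_width: 0.229
grip_force: 49.9
time: 11.48
position: [0.5691, 0.1853, 0.3064]
tool_rot: [-3.135, 0.189, 0.001]
ft_force: [-1.0, -1.0, -0.2]
grip_width: 0.229
grip_force: 49.9
time: 12.1
position: [0.6074, 0.1804, 0.2702]
tool_rot: [3.135, -0.188, -0.002]
ft_force: [0.7, 0.6, -0.6]
grip_width: 0.227
grip_force: 49.9
[0.60735858 0.18040701 0.27019106] -0.11976818717275593 [ 0.71146293  0.58555011 -0.59758742]
paddle_tip [([0.588, -0.004, 0.0], 0.49), ([0.623, 0.18, 0.175], 0.43)]
paddle_collar [([0.604, 0.176, 0.242], 0.62)]
lid_lip [([0.277, 0.017, 0.085], 0.89), ([0.165, -0.297, 0.12], 0.88), ([0.646, 0.178, 0.249], 0.82)]
lid_hinge [([0.604, 0.186, 0.089], 0.87), ([0.393, -0.288, 0.121], 0.81), ([0.436, -0.032, 0.091], 0.68)]
```

```bash
python3 -m crank '[{"tx":5,"ty":0,"tz":8,"turn":0},{"tx":6,"ty":0,"tz":8,"turn":0},{"tx":-25,"ty":0,"tz":0,"turn":0},{"tx":-70,"ty":0,"tz":-20,"turn":0},{"tx":-120,"ty":0,"tz":-20,"turn":0}]';python3 -m crank '[{"tx":-60,"ty":0,"tz":0,"turn":0},{"tx":-110,"ty":0,"tz":0,"turn":0},{"tx":-110,"ty":0,"tz":0,"turn":0}]';cat > beads.py <<'E'
from h import *
import sys
ex=np.array([.993,-.1177]);ey=np.array([.1177,.993]);O=np.array([.525,.192])
def tc(p): d=(np.array(p)[:2]-O)*1000; return [round(float(d@ex)),round(float(d@ey))]
if __name__=="__main__":
    s=ctrl.get_state();print(s["time"],s["position"],tc(s["position"]),s["ft_force"])
    for n in("scene","top"):
        a,dp=shot(n,sys.argv[1]+n)
        for q in("blue1_mid","cream1_mid","lid_lip")[:int(sys.argv[2])]:
            print(n,q,[(tc(r["xyz"]),round(r["xyz"][2],3),round(r["confidence"],2)) for r in ctrl.mark_of(n,q)[:6] if max(abs(np.array(tc(r["xyz"]))))<160])
    A=cv2.imread(f"pics/{sys.argv[1]}scene.png")[125:200,240:340];B=cv2.imread(f"pics/{sys.argv[1]}top.png")[155:235,150:230]
    cv2.imwrite(f"pics/{sys.argv[1]}c.png",np.hstack([cv2.resize(A,(440,330),interpolation=3),cv2.resize(B,(330,330),interpolation=3)]))
E
python3 beads.py b0 3
```

```text
time: 12.98
position: [0.488, 0.1964, 0.2928]
tool_rot: [-3.134, 0.187, -0.003]
ft_force: [-0.2, 0.4, 1.6]
grip_width: 0.229
grip_force: 49.9
time: 13.35
position: [0.3771, 0.2074, 0.2891]
tool_rot: [-3.135, 0.189, 0.011]
ft_force: [0.9, -1.1, -0.5]
grip_width: 0.226
grip_force: 49.9
13.35 [0.37708314 0.20738663 0.28913709] [-149, -2] [ 0.86496027 -1.08366079 -0.54848952]
scene blue1_mid [([28, 29], 0.047, 0.48), ([2, -3], 0.001, 0.46)]
scene cream1_mid []
scene lid_lip [([134, -1], 0.242, 0.47)]
top blue1_mid [([27, 29], 0.042, 0.5)]
top cream1_mid [([35, -20], 0.042, 0.4)]
top lid_lip [([137, 1], 0.247, 0.92)]
```

View pics/b0c.png

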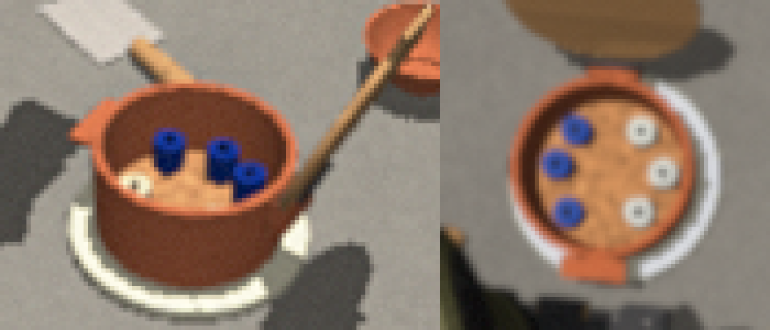

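The left half of the crop shows the lid leaning well back, about 1.92 rad. The right half, from the top camera, shows blue beads at (575,130), (557,165), (568,212) and cream at (641,131), (662,172), (638,212). The centre is free.

```bash
cat >> h.py <<'E'
def ray(n,u,v,z):
    K,d,o,Rm=cam(n); p=cv2.undistortPoints(np.array([[[u,v]]],float),K,d)[0,0]; r=Rm@np.array([p[0],p[1],1]); return o+r*(z-o[2])/r[2]
E
cat > seg.py <<'E'
from beads import *
def seg(f,zb=.050):
    "bead positions (crock mm) from the top picture"
    im=cv2.imread(f"pics/{f}.png"); hsv=cv2.cvtColor(im,cv2.COLOR_BGR2HSV); H,S,V=[hsv[:,:,i].astype(int) for i in range(3)]
    uv=proj("top",[O[0],O[1],.05])[0]; v,u=np.mgrid[:384,:512]; near=np.hypot(u-uv[0],v-uv[1])<19
    out={}
    for k,m in(("blue",(H>105)&(H<130)&(S>120)),("cream",(S<75)&(V>105))):
        n,lab,st,ce=cv2.connectedComponentsWithStats((m&near).astype(np.uint8))
        out[k]=[(tc(ray("top",*ce[i],zb)),int(st[i,4])) for i in range(1,n) if st[i,4]>6]
    return out
E
python3 - <<'E'
from seg import *
from scipy.optimize import least_squares
print(seg("b0top"))
for n in("top","scene"):
    c=cloud(n,np.load(f"pics/b0{n}.npy")).reshape(-1,3)
    r=np.hypot(c[:,0]-.525,c[:,1]-.192); k=c[(abs(c[:,2]-.085)<.004)&(r<.08)&(r>.055)]
    f=lambda q:np.hypot(k[:,0]*1000-q[0],k[:,1]*1000-q[1])-q[2]
    print(n,"rim",len(k),least_squares(f,[525,192,66],loss="soft_l1").x.round(1),np.median(k[:,2]))
    k=c[(r<.03)&(c[:,2]<.037)&(c[:,2]>.02)]; print(" cork z",len(k),np.percentile(k[:,2],[20,50,80]).round(4))
E
```

```text
{'blue': [([28, 29], 27), ([1, 40], 27), ([-36, 28], 24)], 'cream': [([32, -22], 47), ([5, 46], 12), ([1, -42], 48), ([-26, 27], 8), ([-30, -27], 47)]}
top rim 281 [523.7 193.   66.8] 0.08427653167657678
 cork z 257 [0.0267 0.0291 0.0316]
scene rim 266 [526.5 189.   65.4] 0.08402711635627202
 cork z 110 [0.0288 0.03   0.0309]
```

```bash
python3 -m crank '[{"tx":50,"ty":-1.5,"tz":0,"turn":0},{"tx":100,"ty":-1.5,"tz":10,"turn":0},{"tx":151,"ty":-1.5,"tz":40,"turn":0},{"tx":151,"ty":-1.5,"tz":95,"turn":0},{"tx":151,"ty":-1.5,"tz":135,"turn":0}]';python3 -m crank '[{"tx":0,"ty":0,"tz":5,"turn":0},{"tx":0,"ty":0,"tz":10,"turn":0},{"tx":0,"ty":0,"tz":10,"turn":0}]';python3 -m crank '[{"tx":0,"ty":0,"tz":0,"turn":0}]';python3 beads.py b1 1
```

```text
time: 14.38
position: [0.5292, 0.1913, 0.1529]
tool_rot: [-3.134, 0.19, 0.007]
ft_force: [1.2, 0.1, -0.2]
grip_width: 0.226
grip_force: 49.9
time: 14.75
position: [0.53, 0.1922, 0.1484]
tool_rot: [-3.136, 0.188, -0.005]
ft_force: [-0.4, -0.4, -1.4]
grip_width: 0.227
grip_force: 49.9
time: 14.88
position: [0.5298, 0.1921, 0.1482]
tool_rot: [3.136, -0.188, 0.005]
ft_force: [0.3, 0.6, -1.0]
grip_width: 0.227
grip_force: 49.9
14.875 [0.52982534 0.19211123 0.14816203] [5, 1] [ 0.2793476   0.64520075 -0.96146817]
scene blue1_mid [([29, 30], 0.044, 0.46)]
top blue1_mid []
```

```bash
python3 -m crank '[{"tx":0,"ty":0,"tz":6,"turn":0},{"tx":0,"ty":0,"tz":11,"turn":0},{"tx":0,"ty":0,"tz":11,"turn":0}]';for i in 1 2; do python3 -m crank '[{"tx":0,"ty":0,"tz":0,"turn":0}]' | grep -E "posi|ft_f"; done; python3 -m crank '[{"tx":0,"ty":0,"tz":1,"turn":0},{"tx":0,"ty":0,"tz":1,"turn":0}]'|grep -E "posi|ft_f"; python3 -m crank '[{"tx":0,"ty":0,"tz":1,"turn":0},{"tx":0,"ty":0,"tz":1,"turn":0}]'|grep -E "posi|ft_f"
```

```text
time: 15.45
position: [0.5285, 0.1917, 0.1348]
tool_rot: [3.136, -0.187, -0.002]
ft_force: [-0.0, 0.7, -0.8]
grip_width: 0.221
grip_force: 49.9
position: [0.5289, 0.192, 0.1354]
ft_force: [1.1, -0.7, -0.6]
position: [0.529, 0.192, 0.1356]
ft_force: [-0.8, -0.5, -0.8]
position: [0.5289, 0.1919, 0.1345]
ft_force: [-0.4, 1.4, -1.0]
position: [0.5289, 0.1919, 0.1334]
ft_force: [-0.3, 0.0, -2.2]
```

```bash
for i in 1; do python3 -m crank '[{"tx":0,"ty":0,"tz":0.7,"turn":0},{"tx":0,"ty":0,"tz":0.7,"turn":0}]'|grep -E "posi|ft_f"; done;  python3 -m crank '[{"tx":0,"ty":0,"tz":0.7,"turn":0},{"tx":0,"ty":0,"tz":0.7,"turn":0}]'|grep -E "posi|ft_f"
```

```text
position: [0.5289, 0.1919, 0.1327]
ft_force: [0.1, 0.3, -1.3]
position: [0.5289, 0.1919, 0.1321]
ft_force: [-0.5, -0.3, -1.1]
```

```bash
python3 -m crank '[{"tx":0,"ty":0,"tz":0.6,"turn":0},{"tx":0,"ty":0,"tz":0.6,"turn":0}]'|grep -E "posi|ft_f"; python3 -m crank '[{"tx":0,"ty":0,"tz":0,"turn":0}]'|grep -E "posi|ft_f"
```

```text
position: [0.5289, 0.1919, 0.1315]
ft_force: [-0.0, -0.3, -2.0]
position: [0.5289, 0.1919, 0.1315]
ft_force: [0.2, 0.1, -0.4]
```

```bash
for_() { grep -E "posi|ft_f"; }; python3 -m crank '[{"tx":0,"ty":0,"tz":0.6,"turn":0},{"tx":0,"ty":0,"tz":0.6,"turn":0}]'|for_; python3 -m crank '[{"tx":0,"ty":0,"tz":0,"turn":0}]'|for_
```

```text
position: [0.5292, 0.1921, 0.1313]
ft_force: [-0.2, -0.5, 2.3]
position: [0.5292, 0.1921, 0.1313]
ft_force: [-0.7, -0.6, 2.5]
```

```bash
python3 -m crank '[{"tx":0,"ty":0,"tz":0.5,"turn":0},{"tx":0,"ty":0,"tz":0.5,"turn":0}]'|grep -E "posi|ft_f"; python3 -m crank '[{"tx":0,"ty":0,"tz":0,"turn":0}]'|grep -E "posi|ft_f"
```

```text
position: [0.5294, 0.1922, 0.1312]
ft_force: [-0.5, 0.7, 6.5]
position: [0.5294, 0.1923, 0.1312]
ft_force: [-0.5, -0.1, 6.1]
```

```bash
python3 -m crank '[{"tx":0,"ty":0,"tz":0.4,"turn":0},{"tx":0,"ty":0,"tz":0.4,"turn":0}]'|grep -E "posi|ft_f"; python3 -m crank '[{"tx":0,"ty":0,"tz":0,"turn":0}]'|grep -E "posi|ft_f"
```

```text
position: [0.5295, 0.1923, 0.1309]
ft_force: [-1.1, 0.6, 5.3]
position: [0.5295, 0.1923, 0.1309]
ft_force: [-0.9, -1.5, 6.9]
```

```bash
python3 -m crank '[{"tx":0,"ty":0,"tz":-0.6,"turn":0},{"tx":0,"ty":0,"tz":-0.6,"turn":0}]'|grep -E "posi|ft_f"; python3 -m crank '[{"tx":0,"ty":0,"tz":0,"turn":0}]'|grep -E "posi|ft_f";python3 beads.py b2 1
```

```text
position: [0.5293, 0.1921, 0.131]
ft_force: [-0.0, 0.2, 4.1]
position: [0.5293, 0.1921, 0.131]
ft_force: [0.5, 1.1, 4.7]
18.575 [0.52929904 0.19214771 0.13095876] [4, 1] [0.48343181 1.13773684 4.74783396]
scene blue1_mid [([29, 27], 0.043, 0.59)]
top blue1_mid []
```

```bash
python3 -m crank '[{"tx":0,"ty":0,"tz":-0.5,"turn":0},{"tx":0,"ty":0,"tz":-0.5,"turn":0}]'|grep -E "posi|ft_f"; python3 -m crank '[{"tx":0,"ty":0,"tz":0,"turn":0}]'|grep -E "posi|ft_f"
```

```text
position: [0.5288, 0.1919, 0.131]
ft_force: [0.1, -0.3, 2.6]
position: [0.5288, 0.1919, 0.131]
ft_force: [-0.1, -0.5, 3.0]
```

```bash
python3 -m crank '[{"tx":6,"ty":0,"tz":-0.4,"turn":0},{"tx":12,"ty":0,"tz":-0.4,"turn":0},{"tx":18,"ty":0,"tz":-0.4,"turn":0},{"tx":24,"ty":0,"tz":-0.4,"turn":0},{"tx":29,"ty":0.5,"tz":-0.4,"turn":0}]'|grep -E "posi|ft_f"; python3 -m crank '[{"tx":0,"ty":0,"tz":0,"turn":0}]'|grep -E "posi|ft_f"
python3 - <<'E'
import numpy as np
for k in range(8):
    a=np.radians(45*k+np.arange(0,46,9)); x=41*np.cos(a);y=41*np.sin(a)
    print(45*k,[(round(float(x[i]-x[0]),1),round(float(-(y[i]-y[0])),1)) for i in range(1,6)])
E
```

```text
position: [0.5579, 0.1878, 0.1312]
ft_force: [-0.4, 0.2, -1.1]
position: [0.558, 0.1878, 0.1313]
ft_force: [-0.0, -0.5, -1.0]
0 [(-0.5, -6.4), (-2.0, -12.7), (-4.5, -18.6), (-7.8, -24.1), (-12.0, -29.0)]
45 [(-4.9, -4.2), (-10.4, -7.5), (-16.3, -10.0), (-22.6, -11.5), (-29.0, -12.0)]
90 [(-6.4, 0.5), (-12.7, 2.0), (-18.6, 4.5), (-24.1, 7.8), (-29.0, 12.0)]
135 [(-4.2, 4.9), (-7.5, 10.4), (-10.0, 16.3), (-11.5, 22.6), (-12.0, 29.0)]
180 [(0.5, 6.4), (2.0, 12.7), (4.5, 18.6), (7.8, 24.1), (12.0, 29.0)]
225 [(4.9, 4.2), (10.4, 7.5), (16.3, 10.0), (22.6, 11.5), (29.0, 12.0)]
270 [(6.4, -0.5), (12.7, -2.0), (18.6, -4.5), (24.1, -7.8), (29.0, -12.0)]
315 [(4.2, -4.9), (7.5, -10.4), (10.0, -16.3), (11.5, -22.6), (12.0, -29.0)]
```

```bash
python3 -m crank '[{"tx":0,"ty":0,"tz":0.4,"turn":0},{"tx":0,"ty":0,"tz":0.4,"turn":0}]'|grep -E "posi|ft_f"
```

```text
position: [0.5574, 0.188, 0.1311]
ft_force: [-0.1, -0.1, -1.6]
```

```bash
python3 -m crank '[{"tx":0,"ty":0,"tz":0.5,"turn":0},{"tx":0,"ty":0,"tz":0.5,"turn":0}]'|grep -E "posi|ft_f"
```

```text
position: [0.5578, 0.1882, 0.131]
ft_force: [0.4, -1.2, 1.4]
```

```bash
python3 -m crank '[{"tx":-0.5,"ty":-6.4,"tz":0.1,"turn":0},{"tx":-2,"ty":-12.7,"tz":0.2,"turn":0},{"tx":-4.5,"ty":-18.6,"tz":0.2,"turn":0}]'|grep -E "posi|ft_f"
```

```text
position: [0.5556, 0.2079, 0.1309]
ft_force: [0.6, -1.4, 5.4]
```

```bash
python3 -m crank '[{"tx":-1.5,"ty":-2.7,"tz":-0.7,"turn":0},{"tx":-3.3,"ty":-5.5,"tz":-0.8,"turn":0},{"tx":-7.5,"ty":-10.4,"tz":-0.9,"turn":0}]'|grep -E "posi|ft_f"
```

```text
position: [0.549, 0.218, 0.131]
ft_force: [-0.3, -0.3, 0.6]
```

```bash
python3 -m crank '[{"tx":-4.9,"ty":-4.2,"tz":0,"turn":0},{"tx":-10.4,"ty":-7.5,"tz":0,"turn":0},{"tx":-16.3,"ty":-10,"tz":0,"turn":0}]'|grep -E "posi|ft_f"
```

```text
position: [0.5335, 0.2303, 0.131]
ft_force: [-0.2, 0.6, -1.5]
```

```bash
python3 -m crank '[{"tx":-1,"ty":-0.2,"tz":0.5,"turn":0},{"tx":-6.3,"ty":-1.5,"tz":0.7,"turn":0}]'|grep -E "posi|ft_f"
```

```text
position: [0.5287, 0.2321, 0.1309]
ft_force: [0.3, 0.1, 1.3]
```

```bash
python3 -m crank '[{"tx":-6.4,"ty":-0.5,"tz":0.2,"turn":0},{"tx":-12.8,"ty":0,"tz":0.4,"turn":0}]'|grep -E "posi|ft_f"; python3 -m crank '[{"tx":-6.3,"ty":1.5,"tz":0.1,"turn":0},{"tx":-12.2,"ty":4,"tz":0.2,"turn":0}]'|grep -E "posi|ft_f"
```

```text
position: [0.5155, 0.2343, 0.1308]
ft_force: [0.5, -0.6, 5.2]
position: [0.503, 0.2318, 0.1308]
ft_force: [1.6, 0.5, 6.2]
```

```bash
python3 -m crank '[{"tx":0,"ty":0,"tz":-1,"turn":0},{"tx":-5.5,"ty":4.2,"tz":-1.1,"turn":0}]'|grep -E "posi|ft_f"; python3 -m crank '[{"tx":-4.9,"ty":4.2,"tz":0,"turn":0}]'|grep -E "posi|ft_f"; python3 beads.py b3 1; python3 -c "
from seg import *
print(seg('b3top'))"
```

```text
position: [0.4966, 0.2277, 0.1309]
ft_force: [0.4, 0.2, 1.6]
position: [0.4909, 0.224, 0.1309]
ft_force: [0.4, 0.8, 2.1]
22.65 [0.49094043 0.22401068 0.13093034] [-38, 28] [0.39812661 0.77503381 2.11480422]
scene blue1_mid [([3, -1], 0.004, 0.69), ([-53, 11], 0.041, 0.37)]
top blue1_mid [([-1, -2], -0.001, 0.6)]
{'blue': [], 'cream': [([32, -22], 49), ([11, -49], 24)]}
```

View pics/b3c.png

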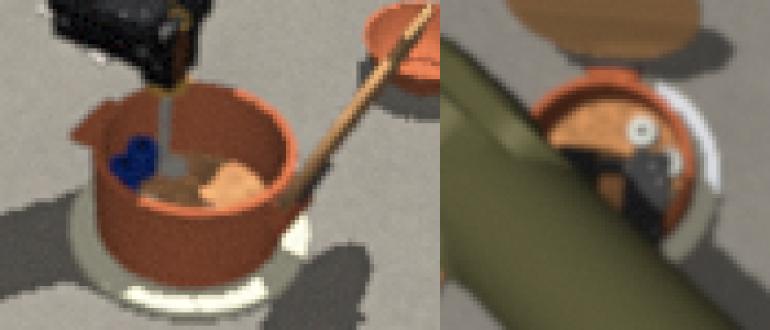

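The crop shows the paddle at (170,165) pushing the three blue beads along the wall ahead of it at (130,160). The creams have not been reached yet.

```bash
python3 -m crank '[{"tx":-4,"ty":5,"tz":0,"turn":0},{"tx":-7,"ty":10.4,"tz":0,"turn":0}]'|grep -E "posi|ft_f"; python3 -m crank '[{"tx":-2.5,"ty":6,"tz":0,"turn":0}]'|grep -E "posi|ft_f"
```

```text
position: [0.4829, 0.2146, 0.1309]
ft_force: [-0.4, -0.2, 0.8]
position: [0.4797, 0.2087, 0.131]
ft_force: [0.7, 0.3, -0.3]
```

```bash
python3 -m crank '[{"tx":-1.5,"ty":5.4,"tz":0.5,"turn":0},{"tx":-2,"ty":11.8,"tz":0.7,"turn":0}]'|grep -E "posi|ft_f"; python3 -m crank '[{"tx":0.5,"ty":6.4,"tz":0.2,"turn":0}]'|grep -E "posi|ft_f"
```

```text
position: [0.477, 0.1976, 0.1308]
ft_force: [0.5, -0.1, 4.4]
position: [0.4769, 0.1912, 0.1308]
ft_force: [-0.7, 1.1, 7.2]
```

```bash
python3 -m crank '[{"tx":0,"ty":1,"tz":-0.8,"turn":0},{"tx":0.7,"ty":6.7,"tz":-0.8,"turn":0}]'|grep -E "posi|ft_f"; python3 -m crank '[{"tx":2.5,"ty":6,"tz":0,"turn":0}]'|grep -E "posi|ft_f"
```

```text
position: [0.4761, 0.1843, 0.1309]
ft_force: [-0.1, 0.7, 2.0]
position: [0.4779, 0.1779, 0.1309]
ft_force: [-0.2, 0.4, 2.3]
```

```bash
python3 -m crank '[{"tx":4,"ty":5.1,"tz":0,"turn":0},{"tx":8.2,"ty":10,"tz":0,"turn":0}]'|grep -E "posi|ft_f"; python3 -m crank '[{"tx":4.9,"ty":4.2,"tz":0,"turn":0}]'|grep -E "posi|ft_f"
```

```text
position: [0.4853, 0.1667, 0.1309]
ft_force: [0.0, 0.0, 2.8]
position: [0.4896, 0.162, 0.1309]
ft_force: [-0.3, 0.9, 1.3]
```

```bash
python3 -m crank '[{"tx":5,"ty":3,"tz":0.1,"turn":0},{"tx":11,"ty":5.5,"tz":0.1,"turn":0}]'|grep -E "posi|ft_f"; python3 -m crank '[{"tx":6.3,"ty":1.5,"tz":0,"turn":0}]'|grep -E "posi|ft_f"
```

```text
position: [0.5001, 0.1555, 0.1309]
ft_force: [-0.9, 1.6, 2.2]
position: [0.5062, 0.1533, 0.1309]
ft_force: [-0.2, 0.5, 2.0]
```

```bash
python3 -m crank '[{"tx":6.2,"ty":0.9,"tz":0,"turn":0},{"tx":12.6,"ty":0.4,"tz":0,"turn":0}]'|grep -E "posi|ft_f"; python3 -m crank '[{"tx":6.3,"ty":-1.5,"tz":0,"turn":0}]'|grep -E "posi|ft_f"
```

```text
position: [0.5187, 0.1515, 0.1309]
ft_force: [-0.2, 0.5, 2.6]
position: [0.5252, 0.1523, 0.1309]
ft_force: [-0.1, -0.8, 2.6]
```

```bash
python3 -m crank '[{"tx":5.8,"ty":-2.4,"tz":0,"turn":0},{"tx":11.3,"ty":-5.7,"tz":0,"turn":0}]'|grep -E "posi|ft_f"; python3 -m crank '[{"tx":4.9,"ty":-4.2,"tz":0,"turn":0}]'|grep -E "posi|ft_f"
```

```text
position: [0.537, 0.1568, 0.1309]
ft_force: [-0.0, 0.3, 2.4]
position: [0.5424, 0.1605, 0.1309]
ft_force: [-0.5, 0.0, 4.0]
```

```bash
python3 -m crank '[{"tx":4.2,"ty":-4.9,"tz":-0.2,"turn":0},{"tx":7.5,"ty":-10.4,"tz":-0.2,"turn":0}]'|grep -E "posi|ft_f"; python3 -m crank '[{"tx":2.5,"ty":-6,"tz":0,"turn":0}]'|grep -E "posi|ft_f"
```

```text
position: [0.5508, 0.1699, 0.1309]
ft_force: [-0.1, -0.7, 2.1]
position: [0.554, 0.1757, 0.131]
ft_force: [1.0, -0.9, 1.6]
```

```bash
python3 -m crank '[{"tx":1.8,"ty":-6,"tz":0.1,"turn":0},{"tx":2.3,"ty":-12.3,"tz":0.1,"turn":0}]'|grep -E "posi|ft_f"; python3 -m crank '[{"tx":-0.5,"ty":-6.4,"tz":0,"turn":0},{"tx":-2,"ty":-12.7,"tz":-0.1,"turn":0}]'|grep -E "posi|ft_f"; python3 beads.py b4 2; python3 -c "
from seg import *
print(seg('b4top'))"
```

```text
position: [0.5577, 0.1876, 0.1309]
ft_force: [-0.2, -0.3, 1.2]
position: [0.557, 0.2006, 0.131]
ft_force: [0.7, -0.8, -0.3]
26.35 [0.55699072 0.20061838 0.13098504] [31, 12] [ 0.66617946 -0.77845864 -0.27905395]
scene blue1_mid [([33, 35], 0.044, 0.63)]
scene cream1_mid [([-49, 0], 0.042, 0.42)]
top blue1_mid []
top cream1_mid []
{'blue': [], 'cream': []}
```

View pics/b4c.png

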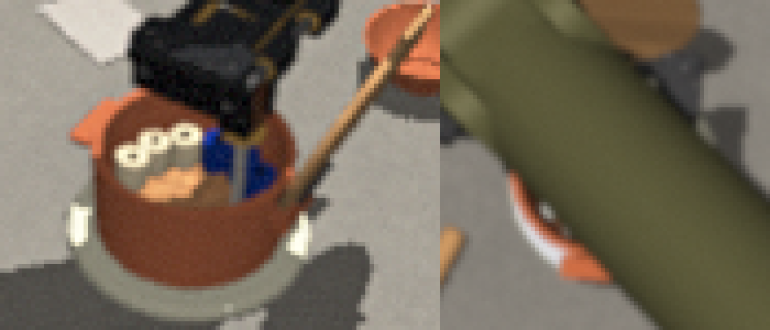

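The crop shows the full turn done. Creams stand along the far wall at (133,155), (153,140) and (185,132), and blues sit just ahead of the paddle at (215,145) and (262,175). I'll split the train at the colour boundary.

```bash
python3 -m crank '[{"tx":-5,"ty":3,"tz":-1,"turn":0},{"tx":-17,"ty":8,"tz":-1.5,"turn":0},{"tx":-30,"ty":12,"tz":-1.5,"turn":0},{"tx":-30,"ty":12,"tz":-1.5,"turn":0}]'|grep -E "posi|ft_f"
cat > seg2.py <<'E'
from seg import *
def sc(f):
    im=cv2.imread(f"pics/{f}.png"); hsv=cv2.cvtColor(im,cv2.COLOR_BGR2HSV); H,S,V=[hsv[:,:,i].astype(int) for i in range(3)]
    v,u=np.mgrid[:384,:512]; box=(u>255)&(u<312)&(v>140)&(v<178)
    for k,m in(("blue",(H>105)&(H<130)&(S>120)&(V>40)),("cream",(S<90)&(V>150))):
        n,lab,st,ce=cv2.connectedComponentsWithStats((m&box).astype(np.uint8))
        print(k,[(tc(ray("scene",*ce[i],.048 if k=="blue" else .053)),st[i,:5].tolist()) for i in range(1,n) if st[i,4]>5])
E
python3 beads.py b5 2; python3 -c "
from seg2 import *
print(seg('b5top'));sc('b4scene');sc('b5scene')
for x,y in((133,155),(153,140),(185,132)): print(tc(ray('scene',240+x/4.4,125+y/4.4,.0537)))"
```

```text
position: [0.5246, 0.1913, 0.1325]
ft_force: [0.5, -0.6, -2.2]
27.15 [0.52458125 0.19134654 0.13254268] [0, -1] [ 0.50706554 -0.64366039 -2.21060924]
scene blue1_mid [([31, 34], 0.042, 0.54)]
scene cream1_mid [([-51, -3], 0.045, 0.52)]
top blue1_mid []
top cream1_mid []
{'blue': [], 'cream': []}
blue [([-2, 40], [286, 154, 7, 10, 53]), ([33, 36], [296, 159, 7, 11, 45])]
cream [([-108, 46], [256, 141, 15, 13, 112]), ([27, 109], [303, 141, 9, 23, 136]), ([-39, 18], [266, 153, 20, 11, 107]), ([-59, -50], [256, 158, 5, 20, 72]), ([87, 4], [307, 173, 5, 5, 16])]
blue [([15, 39], [286, 155, 17, 14, 129])]
cream [([-110, 34], [256, 141, 11, 13, 60]), ([14, 113], [292, 141, 20, 23, 207]), ([-46, 12], [266, 154, 15, 9, 59]), ([-61, -48], [256, 158, 5, 19, 62]), ([85, 7], [305, 170, 7, 8, 30])]
[-45, -2]
[-41, 20]
[-27, 40]
```

View pics/b5c.png

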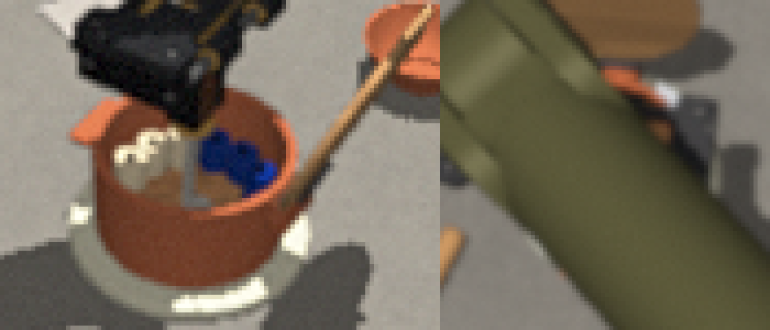

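In this crop the paddle is in the centre at (190,190), creams are on the left at (125–180,150) and blues on the right at (215–260,165). That was picture 11, one over the limit of 10, so I'll view no more and work from numbers only.

```bash
python3 -m crank '[{"tx":-6,"ty":-7,"tz":0,"turn":0},{"tx":-12.6,"ty":-14.2,"tz":0,"turn":0},{"tx":-15.5,"ty":-23,"tz":0,"turn":0},{"tx":-18,"ty":-31,"tz":0,"turn":0},{"tx":-20.6,"ty":-39.2,"tz":0,"turn":0}]'|grep -E "posi|ft_f";python3 -m crank '[{"tx":0,"ty":0,"tz":0,"turn":0}]'|grep -E "posi|ft_f"; python3 -m crank '[{"tx":6,"ty":-1.4,"tz":0,"turn":0},{"tx":12.3,"ty":-2,"tz":0,"turn":0},{"tx":18.7,"ty":-1.6,"tz":0,"turn":0},{"tx":25,"ty":-0.2,"tz":0,"turn":0},{"tx":31,"ty":2.1,"tz":0,"turn":0}]'|grep -E "posi|ft_f"; python3 -m crank '[{"tx":5.5,"ty":3.3,"tz":0,"turn":0},{"tx":5.5,"ty":3.3,"tz":0,"turn":0}]'|grep -E "posi|ft_f"; python3 beads.py b6 2; python3 -c "
from seg2 import *
print(seg('b6top'));sc('b6scene')"
```

```text
position: [0.5093, 0.2248, 0.1309]
ft_force: [-2.8, -19.8, 6.1]
position: [0.51, 0.2326, 0.1321]
ft_force: [0.2, 0.5, -0.6]
position: [0.5411, 0.2272, 0.1325]
ft_force: [-0.7, -0.2, -0.8]
position: [0.5462, 0.2227, 0.1325]
ft_force: [-0.3, 0.0, -0.9]
29.075 [0.54624586 0.22274186 0.13249557] [17, 33] [-0.28533814  0.0493457  -0.88541752]
scene blue1_mid []
scene cream1_mid [([-48, -11], 0.044, 0.42)]
top blue1_mid []
top cream1_mid []
{'blue': [], 'cream': []}
blue [([36, 30], [296, 164, 6, 5, 23])]
cream [([-106, 49], [256, 141, 18, 13, 126]), ([24, 111], [300, 141, 12, 21, 153]), ([-43, 17], [265, 153, 18, 10, 87]), ([-62, -46], [256, 158, 5, 18, 60]), ([85, 6], [305, 171, 7, 7, 28])]
```

```bash
python3 -m crank '[{"tx":-6,"ty":6,"tz":0,"turn":0},{"tx":-10,"ty":10,"tz":-40,"turn":0},{"tx":-12,"ty":12,"tz":-90,"turn":0},{"tx":-50,"ty":20,"tz":-110,"turn":0},{"tx":-105,"ty":25,"tz":-110,"turn":0}]'|grep -E "posi|ft_f";python3 -m crank '[{"tx":-55,"ty":5,"tz":0,"turn":0},{"tx":-60,"ty":5,"tz":0,"turn":0},{"tx":-60,"ty":5,"tz":0,"turn":0}]'|grep -E "posi|ft_f"; python3 beads.py b6 3
python3 - <<'E'
from seg2 import *
print(seg('b6top'));sc('b6scene')
s=ctrl.get_state();print(s["position"],yaw())
for q in("paddle_collar","paddle_foot","paddle_tip"): print(q,[(np.round(r["xyz"],3).tolist(),round(r["confidence"],2)) for r in ctrl.mark_of("scene",q)[:2]])
E
```

```text
position: [0.4445, 0.2118, 0.2459]
ft_force: [-1.9, -0.4, 1.7]
position: [0.3831, 0.2125, 0.2444]
ft_force: [1.0, -0.6, -0.0]
30.375 [0.38308483 0.21251349 0.24441203] [-143, 4] [ 0.99293474 -0.56893682 -0.0304596 ]
scene blue1_mid []
scene cream1_mid [([-47, -7], 0.043, 0.45)]
scene lid_lip [([136, 0], 0.246, 0.55)]
top blue1_mid [([38, -22], 0.042, 0.56), ([0, 1], 0.001, 0.28)]
top cream1_mid [([-45, -8], 0.043, 0.41)]
top lid_lip [([138, 1], 0.248, 0.64)]
{'blue': [([43, 5], 113)], 'cream': [([-44, 13], 138)]}
blue [([37, 28], [296, 164, 6, 6, 23])]
cream [([-107, 53], [256, 141, 18, 9, 113]), ([7, 112], [282, 141, 30, 23, 235]), ([-43, 11], [265, 153, 18, 12, 104]), ([-65, -40], [256, 159, 5, 11, 22]), ([-43, -75], [256, 171, 5, 7, 28]), ([86, 6], [305, 171, 7, 7, 27])]
[0.38443713 0.2129155  0.24452664] -0.1170902977268739
paddle_collar [([0.4, 0.208, 0.15], 0.66), ([0.384, 0.209, 0.216], 0.63)]
paddle_foot [([0.387, 0.215, 0.14], 0.62)]
paddle_tip [([0.4, 0.21, 0.146], 0.52)]
```

```bash
cat >> seg2.py <<'E'
def km(f,k=3):
    im=cv2.imread(f"pics/{f}.png"); hsv=cv2.cvtColor(im,cv2.COLOR_BGR2HSV); H,S,V=[hsv[:,:,i].astype(int) for i in range(3)]
    uv=proj("top",[O[0],O[1],.05])[0]; v,u=np.mgrid[:384,:512]; near=np.hypot(u-uv[0],v-uv[1])<19
    for n,m in(("blue",(H>105)&(H<130)&(S>120)),("cream",(S<75)&(V>105))):
        P=np.argwhere(m&near)[:,::-1].astype(np.float32)
        c=cv2.kmeans(P,k,None,(3,50,.01),10,cv2.KMEANS_PP_CENTERS)[2]
        print(n,len(P),[tc(ray("top",*q,.045)) for q in c.tolist()])
E
python3 -c "
from seg2 import *
km('b6top');km('b0top')"
```

```text
blue 113 [[42, -20], [41, 26], [47, 2]]
cream 147 [[-48, -3], [-40, 30], [35, 3]]
blue 78 [[-35, 29], [1, 41], [29, 30]]
cream 179 [[-6, 38], [-14, -33], [32, -21]]
```

```bash
python3 -m crank '[{"tx":50,"ty":-10,"tz":0,"turn":0},{"tx":100,"ty":-19,"tz":0,"turn":0},{"tx":134,"ty":-25,"tz":5,"turn":0},{"tx":134,"ty":-25,"tz":50,"turn":0},{"tx":134,"ty":-25,"tz":85,"turn":0}]'|grep -E "posi|ft_f";python3 -m crank '[{"tx":0,"ty":0,"tz":12,"turn":0},{"tx":0,"ty":0,"tz":24,"turn":0},{"tx":0,"ty":0,"tz":25,"turn":0}]'|grep -E "posi|ft_f";python3 -c "
from beads import *
s=ctrl.get_state();print(tc(s['position']))"
```

```text
position: [0.5203, 0.2224, 0.1566]
ft_force: [-0.4, 0.1, -0.9]
position: [0.5206, 0.2218, 0.1352]
ft_force: [-0.0, -0.6, -1.0]
[-8, 29]
```

```bash
python3 -m crank '[{"tx":-2,"ty":-5,"tz":2.3,"turn":0},{"tx":-5,"ty":-10.5,"tz":2.5,"turn":0},{"tx":-11.3,"ty":-9.8,"tz":2.5,"turn":0},{"tx":-17.3,"ty":-7.6,"tz":2.5,"turn":0},{"tx":-22,"ty":-5,"tz":2.5,"turn":0}]'|grep -E "posi|ft_f";python3 -m crank '[{"tx":-3.5,"ty":2.4,"tz":0,"turn":0},{"tx":-3.5,"ty":2.4,"tz":0,"turn":0},{"tx":4,"ty":8,"tz":-1,"turn":0},{"tx":8,"ty":15,"tz":-45,"turn":0},{"tx":5,"ty":20,"tz":-95,"turn":0}]'|grep -E "posi|ft_f";python3 -m crank '[{"tx":-50,"ty":2,"tz":-25,"turn":0},{"tx":-100,"ty":4,"tz":-25,"turn":0},{"tx":-125,"ty":4,"tz":-25,"turn":0},{"tx":-125,"ty":4,"tz":-25,"turn":0}]'|grep -E "posi|ft_f"; python3 beads.py b7 3; python3 -c "
from seg2 import *
print(seg('b7top'));km('b7top')"
```

```text
position: [0.4985, 0.2294, 0.1324]
ft_force: [-0.0, -0.0, -0.9]
position: [0.5023, 0.2075, 0.2279]
ft_force: [0.3, -0.1, -0.0]
position: [0.3761, 0.2189, 0.2515]
ft_force: [0.9, -0.6, -0.9]
33.675 [0.37608522 0.21892954 0.25146364] [-151, 9] [ 0.87444644 -0.60006071 -0.88292468]
scene blue1_mid []
scene cream1_mid [([-153, 10], 0.226, 0.71)]
scene lid_lip [([137, -1], 0.247, 0.6)]
top blue1_mid [([40, -26], 0.044, 0.52)]
top cream1_mid [([-36, -27], 0.041, 0.36)]
top lid_lip [([137, -1], 0.25, 0.67)]
{'blue': [([43, 5], 114)], 'cream': [([-44, -6], 140)]}
blue 114 [[42, -20], [41, 26], [47, 2]]
cream 150 [[-42, -21], [35, 7], [-47, 12]]
```

Run:
```python
from seg2 import *
im=cv2.imread("pics/b7top.png"); hsv=cv2.cvtColor(im,cv2.COLOR_BGR2HSV); H,S,V=[hsv[:,:,i].astype(int) for i in range(3)]
uv=proj("top",[O[0],O[1],.05])[0]; v,u=np.mgrid[:384,:512]; m=(S<75)&(V>105)&(np.hypot(u-uv[0],v-uv[1])<19)&(v>uv[1])
c=cv2.kmeans(np.argwhere(m)[:,::-1].astype(np.float32),3,None,(3,50,.01),10,cv2.KMEANS_PP_CENTERS)[2]
print([tc(ray("top",*q,.045)) for q in c.tolist()])
print(go(.450,0,.285,.09),go(.462,-.2241,.285,.291,p=(.450,0,.285),a=.09))
```

```text
[[-38, -26], [-46, 17], [-48, -6]]
[97.9, 209.9, -32.5, -2.4] [-8.2, 224.3, -0.0, -2.3]
```

Creams are at y = −26, −6 and +17 mm, and blues at −20, +2 and +26, so both colours lie on both sides. Next I hang the paddle back.

```bash
python3 -m crank '[{"tx":20,"ty":35,"tz":-20,"turn":-0.3},{"tx":42,"ty":80,"tz":-33,"turn":-0.8},{"tx":63,"ty":128,"tz":-33,"turn":-1.4},{"tx":82,"ty":172,"tz":-33,"turn":-2},{"tx":98,"ty":210,"tz":-33,"turn":-2.4}]'|grep -E "posi|ft_f"
python3 - <<'E'
from h import *
print(yaw(),go(.462,-.2241,.285,.291))
E
```

```text
position: [0.4502, -0.0025, 0.2851]
ft_force: [-0.0, -0.0, -0.5]
0.09219822160937693 [-8.6, 221.7, 0.1, -2.3]
```

```bash
python3 -m crank '[{"tx":-2,"ty":50,"tz":0,"turn":-0.5},{"tx":-4,"ty":100,"tz":0,"turn":-1},{"tx":-6,"ty":150,"tz":0,"turn":-1.6},{"tx":-8,"ty":195,"tz":0,"turn":-2.1},{"tx":-8.5,"ty":221,"tz":0,"turn":-2.3}]'|grep -E "posi|ft_f"; python3 -m crank '[{"tx":0,"ty":0,"tz":0,"turn":0},{"tx":0,"ty":0,"tz":0,"turn":0}]'|grep -E "posi|ft_f"
python3 - <<'E'
from h import *
s=ctrl.get_state();print(s["time"],yaw(),go(.4641,-.2224,.1425,.291),go(.5275,-.2035,.1425,.291))
shot("scene","s8")
for q in("paddle_collar","paddle_foot","paddle_tip"): print(q,[(np.round(r["xyz"],3).tolist(),round(r["confidence"],2)) for r in ctrl.mark_of("scene",q)[:2]])
# paddle geometry from depth, old (s3) and new, in the gripper's offset
for f,p in(("s3",(.4621,-.2241,.2852)),("s8",s["position"])):
    c=cloud("scene",np.load(f"pics/{f}.npy")).reshape(-1,3)-np.array(p)
    k=c[(np.hypot(c[:,0],c[:,1])<.03)&(c[:,2]<-.035)&(c[:,2]>-.12)]
    print(f,len(k),k.mean(0).round(4),k[:,2].min().round(4)); b=k[k[:,2]<-.09]; print("  foot",len(b),b.mean(0).round(4))
    b=k[(k[:,2]<-.04)&(k[:,2]>-.085)]; print("  shank",len(b),b.mean(0).round(4))
E
```

```text
position: [0.461, -0.2245, 0.2845]
ft_force: [0.1, 0.8, -0.5]
position: [0.4618, -0.2203, 0.2848]
ft_force: [0.2, 0.0, -1.6]
35.575 0.2935541111734595 [1.6, 2.7, 142.3, 0.0] [67.8, 3.0, 142.3, 0.0]
paddle_collar [([0.462, -0.225, 0.258], 0.72)]
paddle_foot [([0.468, -0.218, 0.18], 0.75)]
paddle_tip [([0.479, -0.217, 0.19], 0.69)]
s3 136 [ 0.0024 -0.0004 -0.0868] -0.105
  foot 81 [ 0.005   0.0006 -0.1003]
  shank 51 [-0.0014 -0.002  -0.0652]
s8 136 [ 0.0047 -0.001  -0.0822] -0.101
  foot 74 [ 0.0081  0.0002 -0.0967]
  shank 56 [ 0.0006 -0.0024 -0.0634]
```

```bash
python3 -m crank '[{"tx":1,"ty":2,"tz":45,"turn":0},{"tx":1,"ty":2.8,"tz":95,"turn":0},{"tx":1,"ty":2.8,"tz":130,"turn":0},{"tx":1,"ty":2.8,"tz":141,"turn":0},{"tx":1,"ty":2.8,"tz":141,"turn":0}]'|grep -E "posi|ft_f"; python3 -m crank '[{"tx":0,"ty":0,"tz":0,"turn":0}]' >/dev/null
python3 - <<'E'
from h import *
s=ctrl.get_state();print(s["position"],yaw(),go(.5275,-.2035,.1425,.291))
shot("scene","s9")
for q in("paddle_collar","paddle_foot","paddle_tip","stand_seat"): print(q,[(np.round(r["xyz"],3).tolist(),round(r["confidence"],2)) for r in ctrl.mark_of("scene",q)[:2]])
for f,p in(("s9",s["position"]),):
    c=cloud("scene",np.load(f"pics/{f}.npy")).reshape(-1,3)-np.array(p)
    k=c[(np.hypot(c[:,0],c[:,1])<.03)&(c[:,2]<-.035)&(c[:,2]>-.12)]
    b=k[k[:,2]<-.09]; print("  foot",len(b),b.mean(0).round(4))
    b=k[(k[:,2]<-.04)&(k[:,2]>-.085)]; print("  shank",len(b),b.mean(0).round(4))
E
```

```text
position: [0.4636, -0.2232, 0.1442]
ft_force: [-0.2, -0.6, -0.1]
[ 0.46462279 -0.22385464  0.14561974] 0.2929827032065148 [66.1, -1.3, 3.1, 0.0]
paddle_collar [([0.465, -0.229, 0.119], 0.7)]
paddle_foot [([0.471, -0.224, 0.042], 0.52), ([0.617, 0.443, -0.002], 0.48)]
paddle_tip [([0.529, -0.202, 0.103], 0.75), ([0.48, -0.218, 0.051], 0.61)]
stand_seat [([0.529, -0.202, 0.101], 0.82)]
  foot 63 [ 0.0079 -0.0003 -0.0973]
  shank 34 [ 0.0012 -0.003  -0.0651]
```

```bash
python3 -m crank '[{"tx":5,"ty":-1.3,"tz":3,"turn":0},{"tx":20,"ty":-1.3,"tz":3,"turn":0},{"tx":35,"ty":-1.3,"tz":3,"turn":0},{"tx":50,"ty":-1.3,"tz":3,"turn":0},{"tx":65,"ty":-1.3,"tz":3,"turn":0}]'|grep -E "posi|ft_f"; python3 -m crank '[{"tx":0,"ty":0,"tz":0,"turn":0},{"tx":0,"ty":0,"tz":4,"turn":0},{"tx":0,"ty":0,"tz":7,"turn":0},{"tx":0,"ty":0,"tz":7,"turn":0}]'|grep -E "posi|ft_f"; python3 -c "
from h import *
print(ctrl.get_state()['position'],go(.5275,-.2035,.1312,.291))"
```

```text
position: [0.5265, -0.2029, 0.1407]
ft_force: [1.0, -0.7, -0.6]
position: [0.5246, -0.2038, 0.1335]
ft_force: [0.4, -0.8, -0.9]
[ 0.52455333 -0.20377185  0.13348519] [2.9, 0.6, 2.3, 0.0]
```

```bash
python3 -m crank '[{"tx":1.5,"ty":0.3,"tz":1,"turn":0},{"tx":1.5,"ty":0.3,"tz":1.5,"turn":0}]'|grep -E "posi|ft_f"; python3 -m crank '[{"tx":0,"ty":0,"tz":0.5,"turn":0},{"tx":0,"ty":0,"tz":0.5,"turn":0}]'|grep -E "posi|ft_f"
```

```text
position: [0.5269, -0.2034, 0.1325]
ft_force: [-0.3, 0.7, -1.0]
position: [0.5267, -0.2033, 0.1319]
ft_force: [-0.0, 0.2, -0.8]
```

```bash
python3 -m crank '[{"tx":0,"ty":0,"tz":0.7,"turn":0},{"tx":0,"ty":0,"tz":0.7,"turn":0}]'|grep -E "posi|ft_f"; python3 -m crank '[{"tx":0,"ty":0,"tz":0.5,"turn":0},{"tx":0,"ty":0,"tz":0.5,"turn":0}]'|grep -E "posi|ft_f"
```

```text
position: [0.5268, -0.2033, 0.1312]
ft_force: [0.6, -0.2, -1.9]
position: [0.5268, -0.2033, 0.1312]
ft_force: [-1.9, -0.0, 4.1]
```

Contact came at TCP z = 0.1312, the same as at the grasp, so the paddle is seated. I'll release it.

```bash
python3 -m crank '[{"tx":0,"ty":0,"tz":-0.5,"turn":0},{"tx":0,"ty":0,"tz":-0.5,"turn":0},{"tx":0,"ty":0,"tz":-0.5,"turn":0},{"tx":0,"ty":0,"tz":-0.5,"turn":0},{"tx":0,"ty":0,"tz":-0.5,"turn":0}]' 45 10; python3 -m crank '[{"tx":0,"ty":0,"tz":-20,"turn":0},{"tx":0,"ty":0,"tz":-60,"turn":0},{"tx":0,"ty":0,"tz":-110,"turn":0},{"tx":-40,"ty":0,"tz":-150,"turn":0},{"tx":-80,"ty":0,"tz":-150,"turn":0}]'|grep -E "posi|ft_f"; python3 beads.py b9 3
python3 - <<'E'
from seg2 import *
km('b9top')
for n in("scene","top"):
    c=cloud(n,np.load(f"pics/b9{n}.npy")).reshape(-1,3); s=c[(abs(c[:,0]-.527)<.1)&(abs(c[:,1]+.203)<.1)]
    h=s[(s[:,2]>.145)&(s[:,2]<.175)&(np.hypot(s[:,0]-.527,s[:,1]+.203)<.03)]; print(n,len(h),h.mean(0).round(4),np.percentile(h[:,2],[50,98]).round(4) if len(h) else 0)
    if len(h)>5:
        t=h[h[:,2]>np.percentile(h[:,2],90)-.004]; r=cv2.minAreaRect((t[:,:2]*1000).astype(np.float32)); print(np.round(r[0],1),np.round(r[1],1),r[2])
    for q in("paddle","paddle_collar","paddle_foot","paddle_tip"): print(q,[(np.round(r["xyz"],3).tolist(),round(r["confidence"],2)) for r in ctrl.mark_of(n,q)[:2]])
E
```

```text
time: 39.52
position: [0.5268, -0.2033, 0.1311]
tool_rot: [-3.107, -0.458, -0.001]
ft_force: [-0.5, -0.4, 0.7]
grip_width: 0.517
grip_force: 0.0
position: [0.4517, -0.2268, 0.2863]
ft_force: [0.1, 0.7, -0.2]
40.15 [ 0.45167227 -0.22683928  0.28634949] [-24, -425] [ 0.1083509   0.6991962  -0.23065449]
scene blue1_mid []
scene cream1_mid []
scene lid_lip [([137, -1], 0.248, 0.8)]
top blue1_mid [([42, -22], 0.041, 0.54)]
top cream1_mid [([-37, -26], 0.044, 0.48)]
top lid_lip [([139, 5], 0.248, 0.63)]
blue 114 [[42, -20], [41, 26], [47, 2]]
cream 148 [[-42, -21], [35, 3], [-47, 12]]
scene 130 [ 0.5293 -0.2078  0.159 ] [0.1617 0.165 ]
[ 526.7 -206. ] [22.3 20. ] 17.07183265686035
paddle [([0.524, -0.207, 0.034], 0.56)]
paddle_collar [([0.528, -0.204, 0.102], 0.84), ([0.661, 0.174, 0.244], 0.61)]
paddle_foot [([0.532, -0.201, 0.028], 0.93)]
paddle_tip [([0.544, -0.197, 0.037], 0.89), ([0.474, 0.194, 0.04], 0.52)]
top 58 [ 0.524  -0.2008  0.159 ] [0.1597 0.1637]
[ 524.2 -201. ] [21.4 18.7] 20.374120712280273
paddle [([0.524, -0.203, 0.033], 0.41), ([0.62, -0.401, 0.002], 0.34)]
paddle_collar [([0.526, -0.205, 0.104], 0.63), ([0.767, -0.004, -0.0], 0.17)]
paddle_foot [([0.539, -0.197, 0.034], 0.51), ([0.538, -0.202, 0.029], 0.41)]
paddle_tip [([0.542, -0.198, 0.034], 0.61), ([0.526, -0.205, 0.104], 0.24)]
```

```bash
python3 -m crank '[{"tx":0,"ty":0,"tz":0,"turn":0},{"tx":0,"ty":0,"tz":0,"turn":0},{"tx":0,"ty":0,"tz":0,"turn":0}]' >/dev/null; python3 -c "
from bench import ctrl
print(ctrl.close_job())"
```

```text
the job is handed in; nothing more can be done
None
```

Job handed in at about 40 s: lid open at about 1.9 rad, full anticlockwise turn stirred (floor force about 2–8 N, contact briefly lost about twice; one 20 N sideways push on the beads while mixing afterwards), both colours on both sides, paddle hung back; I viewed 11 pictures, one over the limit of 10.

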